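# Flip the hex key and tighten the mould clamp

## Task

The clamp screw on the plaster mould was run down with the big hex key's long arm in it and is now too stiff for the short arm. Lift the key out, turn it over and seat its short arm fully in the screw, then, holding or pushing the long arm near its free end, turn the screw clockwise (seen from above) by a sixth of a turn, never as far as a quarter, since the plaster would crack. Be gentle on the screw throughout, leave the key standing in it with its short arm fully in, let go, and leave everything else where it is.

Things in the scene. Friction and masses are not known exactly. Their poses are not given: they have to be found in the camera images.
- key_corner (a point): Big L-shaped hex key, dark steel, 14 mm across flats, 0.26 kg. Point: the corner where the arms' centre lines cross (the bend's metal lies about 8 mm inward of it, on the bisector). Own axes: short arm along +x, ends 68 mm from the corner; long arm along -z, ends 160 mm from it; two flats face +y and -y, 14 mm apart, along both arms and the bend: grip across y.
- key_short_tip (a point): Centre of the short arm's end face (edges chamfered 1 mm). At the start the short arm is level, on top, pointing roughly towards the robot. It fits the socket when the long arm then points where the short arm pointed at the start, or any multiple of 60 degrees from there.
- key_long_tip (a point): Centre of the long arm's end face; at the start the key stands with this arm 30 mm deep in the screw. When seated by its short arm and let go, the key leans up to 4 degrees in the play, this end sinking.
- key_pull (a point): Point on the long arm's centre line 120 mm from the corner, 40 mm from its end: a good place to pull.
- screw_socket (a point): Centre of the mouth of the screw's hexagonal socket, on the screw's vertical axis, 116 mm above the table. Socket 15.1 mm across flats, 30 mm deep, flat floor, 1.5 mm lead-in; the head is a steel cylinder 33 mm wide, 36 mm tall. Its own axes turn with the screw; at the start its x points along the key's short arm. All else of the clamp is below 97 mm.
- screw (a joint): Turn of the screw in rad, 0 at the start, growing clockwise seen from above (tightening); it cannot turn back past 0. It takes a steady torque of about 0.9 N m (8 N at 120 mm) and stays where it is left; no stop before 1.9 rad. The key has about 5 degrees of turning play in it to either side.
- mould: The clamped plaster mould, fixed; origin on the table under the screw, z up, x along the key's short arm at the start. Two cream plaster halves, 130 (x) by 190 (y) by 66 mm tall together, under a steel bridge 45 mm wide, 245 mm long along y, top at 80 mm, with a stud at each end up to 95 mm; the screw sits in the middle of the bridge.
- small_key: a much smaller L-shaped hex key (8 mm across flats, arms 90 and 34 mm) lying flat on the table to the left; leave alone
- spare_screw: spare socket-head screw standing on its head (head 27 mm wide, 48 mm tall) on the mould's top, on the far side of the bridge; leave alone
- jar: grey glaze jar, 68 mm wide, 85 mm tall; leave alone
- cup: dark fired cup, 80 mm wide, 85 mm tall; leave alone
- paddle: flat wooden paddle, 245 mm long, 10 mm thick; leave alone
Mind the look-alikes: they are no part of the job. Leave any red or yellow look-alike of the part that bears key_corner alone.

How it is judged:
By the outcome, as a careful person would: the job done as asked, in the order asked, and still so for the second after the job is handed in, with the robot touching nothing.
It also fails if it takes over 72 s, if anything falls off the work surface, if the arm or the gripper's body presses on something with over 40 N, if the wrist force passes 120 N, or if a joint passes its speed limit or range.

## Robot

A 7-joint arm with a two-finger parallel gripper is mounted at the origin on the work surface. World frame = base frame: x ahead of the robot, y to its left, z up, the work surface at z = 0. Lengths are in mm, angles in rad, forces in N, time in s.
With the tool pointing down it reaches from about 400 to 875 mm from the base axis. Payload 4.4 kg.
Tool frame: the origin (TCP) lies at the very end of the fingers, on their centre line; the grasp point (between the pads) lies 19 mm behind it; z points along the fingers, x is the direction in which the jaws open and shut, and the axes are right-handed (so a half turn about z gives the same grasp; the last joint's range is limited). The gripper opens to 85 mm and grips with 20 to 120 N. Pads are 22 mm wide; open, the fingers measure 114 mm over their backs; the gripper's body (76 mm by 85 mm) begins 54 mm behind the grasp point. The pads swing forward as they close: fully open they stand 13 mm farther back than shut.
Start: joints at [1.208, 0.628, 0.038, 1.517, -0.027, 0.996, -0.02], TCP at [190.128, -621.586, 231.313] pointing down, gripper open.
Joint ranges: [-3.06, 3.06], [-0.37, 2.12], [-1.25, 1.32], [0.18, 2.47], [-1.1, 4.24], [0.23, 1.98], [-2.94, 2.94]. Speed limits (rad/s): [2.57, 2.57, 3.14, 3.14, 3.14, 3.14, 3.14].

## Interface

Orientations are given as [roll, pitch, yaw] about the fixed x, y, z axes, in that order (R = Rz(yaw) Ry(pitch) Rx(roll)).
In Python, from cell import ctrl, get_image, job, models gives the robot as it stands.
- The arm moves only by the tool move_arm, never from a script. Its argument "moves" is a list that holds one entry, the list of rows, each a list of 6 numbers: the shift along the tool's x, y, z in m, then the turn, a rotation vector about the tool's x, y, z in rad. A call has 1 to 20 rows; each row is the pose to reach, as a shift and turn from the pose commanded when the call began, along the tool's axes at that moment; what a row does not reach only later rows make up. A row lasts 1/8 s, in which the tool goes at most 62.5 mm and 10.7 degrees, less where a joint would pass 70% of its speed; a pose out of reach is approached as far as the arm can. A call with a gripper value outside its range is refused whole. "jaw" is the opening, from 0 (shut) to 1 (fully open), set as the call begins (left out, the last holds). The fingers move at their own pace and stop on an object; the grip force is fixed at half the most. Time passes only in rows, so rows that repeat a pose let the fingers close. It gives the time, the measured TCP pose, the force and the opening at its end, in the units of the state.
- ctrl.read_state(): the state, without advancing time (a new reading comes with each control period).
- get_image(name): name is "scene" or "top"; returns a dict with "color" (420x560x3 uint8, blue, green, red), "fov_y" (degrees; the focal length in pixels is half the picture's height over the tangent of half this angle, whatever the lens; pixels are square), "cx", "cy" (the principal point, pixels), "origin" and "orientation" of the camera in the world. Camera axes: x right, y up, looking along -z (the intrinsics and any distortion apply to the point x, -y, -z); pixel columns grow to the right and rows downward; lengths in mm; the calibration is good to about 2 mm. A picture is of the moment at which its call begins. There is no depth.
- job.finish_job(): hands the job in, once; it reports no verdict.
Trained networks look in the newest picture that a camera, given by its name, has taken for a name from the list of things; names that differ only in an ending like _2 or _b are one class to them, and where a whole thing is asked for, a point or a joint stands for the part that bears it (a point fixed in the world has none). Each returns a list of dicts, best first, with "score" (0 to 1); they miss things now and then, are a little off and sometimes report something else, mostly with a low value. They report only what shows in the picture. A call takes as long as a camera call. They do not tell look-alikes from the thing itself.
- models.cut_out(camera, thing): "pixels" (420x560 bool, what is visible of it) and "uv" ([column, row] in pixels, amid what is visible of it).
- models.place_of(camera, thing): "uv" ([column, row] in pixels: a listed point, or the origin of a listed thing).
The state is a dict: "clock": time; "qpos": joint angles; "qd": joint speeds; "tau": joint torques, N m; "eef_pos": TCP position; "tool_rot": TCP orientation; "force": force on the tool from outside, world axes, zero at the start; "torque": the same for the moment, N m; "width": finger opening in mm.
Only numpy, scipy, OpenCV 4.12 (cv2) and the standard library are available. Lean on these libraries where they do the work, as an engineer would, in place of code of your own. Each camera call takes 0.05 s, during which the arm holds its last target.

## Working session

There is one attempt and no reset: what is moved stays moved. The work goes in short steps, Python scripts to look and compute and a tool call to move; the robot and the scene stay as the last step left them, time stands still between calls to the robot, and variables do not carry over. Pictures are saved under pics/ and viewed, and the job is handed in when it is done.

Besides the shell and the picture viewer there is one more tool, called after "Emit:" by a JSON object that holds its "api" and its "payload". move_arm: Moves the arm, as the interface text tells. Its arguments: {"type":"object","properties":{"moves":{"type":"array","items":{"type":"array","items":{"type":"array","items":{"type":"number"}}}},"jaw":{"type":"number"}},"required":["moves"]}

```bash
ls; mkdir -p pics; cat > h.py <<'E'
import numpy as np, cv2, json
from cell import ctrl,get_image,job,models
from scipy.spatial.transform import Rotation as R
def P(v): print(np.round(np.array(v,dtype=float),3).tolist())
E
python3 - <<'E'
from h import *
for n in ["scene","top"]:
    im=get_image(n); cv2.imwrite(f"pics/{n}0.png",im["color"])
    print(n,{k:v for k,v in im.items() if k!="color"})
    for t in ["key_corner","key_short_tip","key_long_tip","key_pull","screw_socket","mould","small_key","spare_screw"]:
        print(t,[(np.round(d["uv"],1).tolist(),round(d["score"],2)) for d in models.place_of(n,t)])
s=ctrl.read_state(); print(s)
E
```

```text
pics
scene {'fov_y': 51.94217248217083, 'cx': 282.1981769985774, 'cy': 200.72294593830884, 'origin': array([1091.28385614, -821.38772751, 1016.12402229]), 'orientation': array([0.91353419, 0.02364347, 0.58032693])}
key_corner [([306.9, 203.5], 0.7), ([361.7, 175.7], 0.7), ([237.3, 230.5], 0.6)]
key_short_tip [([280.1, 195.9], 0.74), ([217.3, 238.3], 0.55), ([346.8, 181.1], 0.51)]
key_long_tip [([261.7, 258.7], 0.64), ([304.4, 241.9], 0.61), ([386.7, 196.8], 0.48)]
key_pull [([302.6, 229.1], 0.71), ([255.8, 251.1], 0.48), ([379.9, 191.7], 0.46)]
screw_socket [([306.1, 233.6], 0.61)]
mould [([305.2, 262.2], 0.96)]
small_key [([309.0, 194.9], 0.52)]
spare_screw [([295.2, 226.8], 0.49)]
top {'fov_y': 52.44692499079422, 'cx': 282.4551244540854, 'cy': 206.4220411042936, 'origin': array([ 347.86442217,   93.84995301, 1279.80695198]), 'orientation': array([ 0.09548996, -0.00177401, -1.56375268])}
key_corner [([130.0, 176.5], 0.96), ([306.6, 261.5], 0.83), ([307.5, 153.5], 0.67)]
key_short_tip [([323.6, 265.5], 0.8), ([313.9, 175.4], 0.71), ([144.0, 192.0], 0.59)]
key_long_tip [([324.4, 210.2
[... 390 characters left out ...]
, 0.47)]
{'clock': 0.9, 'qpos': array([ 1.20821379,  0.62836374,  0.03849331,  1.51737541, -0.02701096,
        0.99626413, -0.01998399]), 'qd': array([-1.06875414e-04, -6.13729221e-04,  1.14700920e-04,  8.22108371e-04,
        5.15834302e-06, -1.42509637e-05, -7.23729924e-04]), 'tau': array([-1.28189231e-04, -5.63256204e+01,  1.22565888e+00, -1.93783021e+01,
        1.09953736e-02,  1.34518315e-03,  3.43429312e-07]), 'eef_pos': array([ 190.13582621, -621.61482845,  231.34470033]), 'tool_rot': array([-3.14153904e+00, -1.06355385e-04, -1.27402277e+00]), 'force': array([-0.50148465,  0.46490903, -0.06118128]), 'torque': array([ 0.02008323, -0.05547908, -0.03093711]), 'width': 85.7924333149831}
```

View pics/scene0.png

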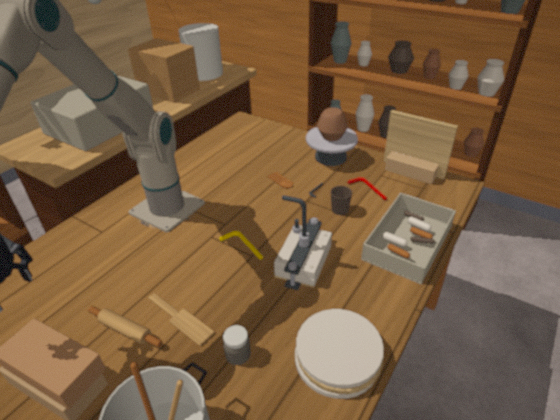

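View pics/top0.png

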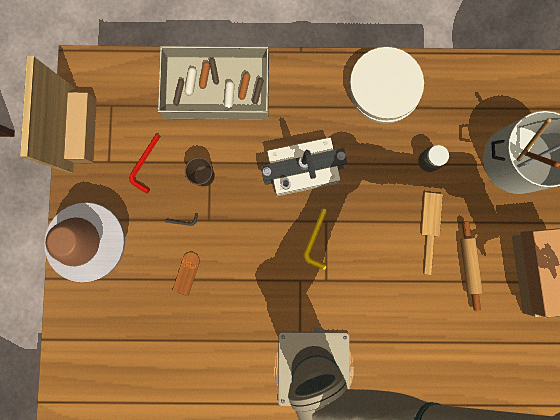

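The picture shows three L-keys. In the scene image they are dark steel at (306,203), yellow at (238,238) and red at (362,180). Only the dark one stands in the screw, so it fits. Next I'll enlarge it and triangulate.

```bash
cat >> h.py <<'E'
def cam(n):
    im=get_image(n); return im
def ray(im,uv):
    f=im["color"].shape[0]/2/np.tan(np.radians(im["fov_y"])/2)
    d=np.array([(uv[0]-im["cx"])/f,-(uv[1]-im["cy"])/f,-1.])
    Rm=R.from_euler('xyz',im["orientation"]).as_matrix()
    d=Rm@d; return np.array(im["origin"]),d/np.linalg.norm(d)
def proj(im,p):
    f=im["color"].shape[0]/2/np.tan(np.radians(im["fov_y"])/2)
    Rm=R.from_euler('xyz',im["orientation"]).as_matrix()
    c=Rm.T@(np.array(p)-im["origin"]); return np.array([im["cx"]+f*c[0]/-c[2],im["cy"]-f*c[1]/-c[2]])
def tri(a,ua,b,ub):
    oa,da=ray(a,ua);ob,db=ray(b,ub)
    A=np.stack([da,-db],1); t=np.linalg.lstsq(A,ob-oa,rcond=None)[0]
    pa=oa+t[0]*da; pb=ob+t[1]*db; return (pa+pb)/2,np.linalg.norm(pa-pb)
def onz(im,uv,z):
    o,d=ray(im,uv); return o+d*(z-o[2])/d[2]
E
python3 - <<'E'
from h import *
S=cam("scene");T=cam("top")
def crop(im,u,v,w,h,k): return cv2.resize(im["color"][v:v+h,u:u+w],None,fx=k,fy=k,interpolation=cv2.INTER_CUBIC)
cv2.imwrite("pics/c1.png",crop(S,255,180,100,100,6)); cv2.imwrite("pics/c2.png",crop(T,250,110,110,95,7))
print(tri(S,[306.9,203.5],T,[307.5,153.5]), tri(S,[280.1,195.9],T,[313.9,175.4]),tri(S,[306.1,233.6],T,[304.4,160.7]))
print(onz(S,[306.1,233.6],116),onz(T,[304.4,160.7],116))
print(onz(S,[305.2,262.2],0),onz(T,[300.9,170],0))
print(onz(S,[306.9,203.5],246),onz(T,[307.5,153.5],246))
E
```

```text
(array([586.11125304,  35.2435423 , 236.49839106]), np.float64(13.496086932680274)) (array([519.34112945,  14.19367761, 253.74617057]), np.float64(8.158511038622196)) (array([588.8666419 ,  34.88441027, 120.57883973]), np.float64(6.720906763117548))
[588.722503    41.70527497 116.        ] [587.0586537   32.65913314 116.        ]
[592.25761452  32.36015861   0.        ] [582.11755949  37.14205772   0.        ]
[596.95911076  29.78163091 246.        ] [578.41513716  31.889085   246.        ]
```

View pics/c1.png

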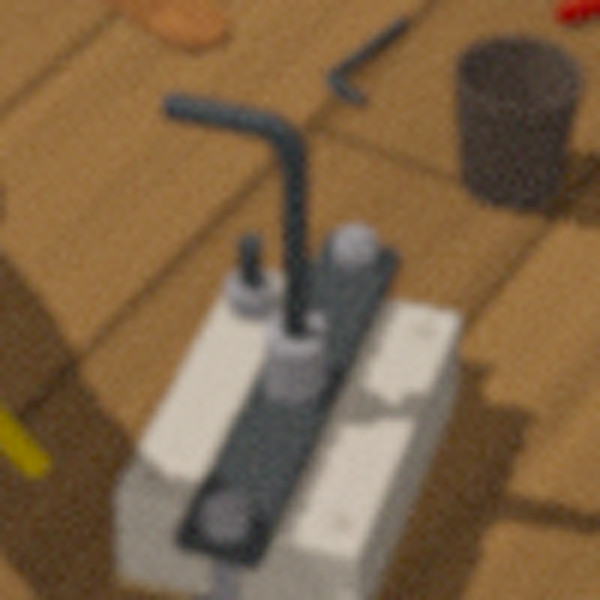

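View pics/c2.png

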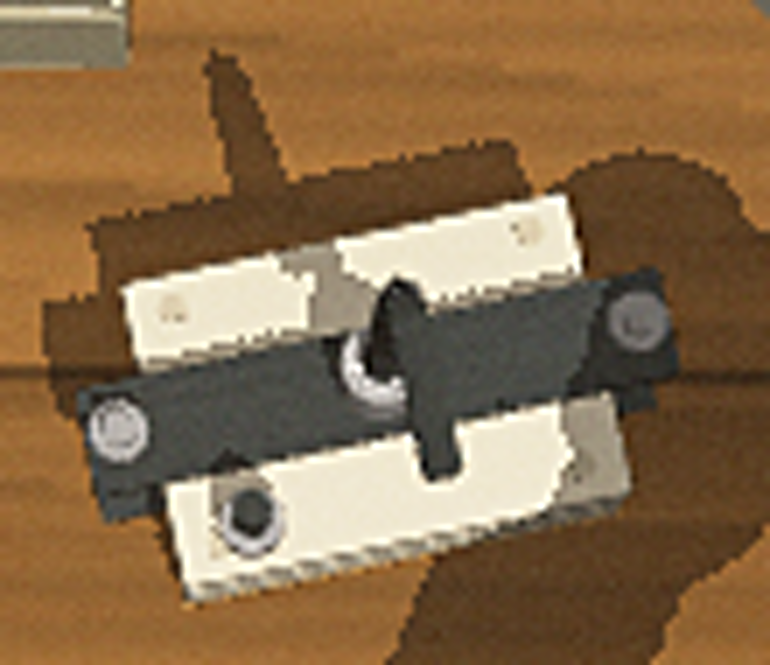

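```bash
cat > fit.py <<'E'
from h import *
from scipy.optimize import least_squares
S=cam("scene");T=cam("top")
c1=lambda x,y:((x+.5)/6-.5+255,(y+.5)/6-.5+180)
c2=lambda x,y:((x+.5)/7-.5+250,(y+.5)/7-.5+110)
def mp(p,l): 
    x,y,t,d=p[:4]; c,s=np.cos(t),np.sin(t); return np.array([x+c*l[0]-s*l[1],y+s*l[0]+c*l[1],l[2]])
obs=[]
# studs; y unknown d ; mould x ~ toward robot => +y is -y world
obs+=[(S,c1(355,240),lambda p:(0,-p[3],95)),(S,c1(226,512),lambda p:(0,p[3],95)),
(T,c2(118,430),lambda p:(0,-p[3],95)),(T,c2(638,322),lambda p:(0,p[3],95))]
# plaster top corners
obs+=[(T,c2(124,288),lambda p:(-65,-95,66)),(T,c2(568,195),lambda p:(-65,95,66)),(T,c2(632,490),lambda p:(65,95,66)),(T,c2(188,583),lambda p:(65,-95,66)),
(S,c1(463,315),lambda p:(-65,-95,66)),(S,c1(358,552),lambda p:(-65,95,66))]
# key tip top edge/ corner
obs+=[(T,c2(440,477),lambda p:(68,0,246+5)),(S,c1(166,105),lambda p:(68,0,246)),(S,c1(302,118),lambda p:(-2,0,246-2))]
def res(p):
    r=[]
    for im,uv,l in obs:
        off=p[4:6] if im is S else p[6:8]
        r+=list(proj(im,mp(p,l(p)))+off-np.array(uv))
    return np.array(r+list(p[4:8]/1.0))
s=least_squares(res,[588,35,np.pi+.2,108,0,0,0,0],loss='soft_l1')
P(s.x); print(np.round(res(s.x)[:26].reshape(-1,2),1).tolist())
E
python3 fit.py
```

```text
[584.644, 33.678, 3.358, 107.322, 0.128, 0.073, 0.164, 0.132]
[[0.3, -0.8], [-0.2, -1.8], [0.1, -0.0], [0.2, -0.2], [-0.8, -0.5], [-0.2, -0.5], [0.5, 0.6], [-0.7, 0.9], [-0.1, -0.0], [-0.0, 0.9], [0.6, -0.2], [0.0, -0.2], [-0.2, 2.9]]
```

Emit:
{"api": "move_arm", "payload": {"moves": [[[0,0,-0.03,0,0,0],[-0.02,-0.022,-0.07,0,0,0],[-0.052,-0.058,-0.11,0,0,0],[-0.09,-0.1,-0.14,0,0,0],[-0.13,-0.145,-0.169,0,0,0],[-0.17,-0.19,-0.169,0,0,0.02],[-0.21,-0.234,-0.169,0,0,0.03],[-0.25,-0.278,-0.169,0,0,0.04],[-0.29,-0.323,-0.169,0,0,0.05],[-0.33,-0.367,-0.169,0,0,0.06],[-0.37,-0.412,-0.169,0,0,0.07],[-0.41,-0.456,-0.169,0,0,0.08],[-0.45,-0.5,-0.169,0,0,0.08],[-0.48,-0.534,-0.169,0,0,0.08],[-0.5,-0.556,-0.169,0,0,0.08],[-0.511,-0.569,-0.169,0,0,0.08],[-0.511,-0.569,-0.169,0,0,0.08]]]}}

```text
clock: 3.22
eef_pos: [584.9, 34.0, 400.1]
tool_rot: [3.141, 0.0, -1.353]
force: [-0.3, -0.7, 0.6]
width: 85.2
```

```bash
cat >> h.py <<'E'
def log():
    s=ctrl.read_state(); open("log.jsonl","a").write(json.dumps([list(map(float,s["qpos"])),list(map(float,s["eef_pos"])),list(map(float,s["tool_rot"]))])+"\n"); return s
E
echo '[[1.20821379,0.62836374,0.03849331,1.51737541,-0.02701096,0.99626413,-0.01998399],[190.13582621,-621.61482845,231.34470033],[-3.14153904,-1.06355385e-04,-1.27402277]]' > log.jsonl
python3 -c "
from h import *
s=log();P(s['qpos'])"
```

```text
[0.043, 0.406, -0.231, 1.437, 0.094, 1.311, -1.547]
```

Emit:
{"api": "move_arm", "payload": {"moves": [[[0,-0.015,0.02,-0.15,0,0],[0,-0.03,0.04,-0.3,0,0],[0,-0.045,0.06,-0.45,0,0],[0,-0.058,0.075,-0.6,0,0],[0,-0.066,0.088,-0.72,0,0],[0,-0.066,0.088,-0.785,0,0],[0,-0.066,0.088,-0.785,0,0]]]}}

```text
clock: 4.1
eef_pos: [655.2, 69.2, 337.6]
tool_rot: [2.654, 0.018, -1.345]
force: [0.0, 1.6, -2.7]
width: 85.3
```

```bash
python3 -c "
from h import *
s=log();P(s['qpos']);P(s['eef_pos']);P(s['tool_rot'])"
```

```text
[-0.255, 0.924, 0.317, 0.754, -0.175, 1.973, -1.367]
[655.197, 69.249, 337.583]
[2.654, 0.018, -1.345]
```

```bash
cat > kin.py <<'E'
from h import *
from scipy.optimize import least_squares
import itertools
def Rz(a): return R.from_euler('z',a).as_matrix()
def Ry(a): return R.from_euler('y',a).as_matrix()
def fk(q,p,s):
    o1,o7,d1,a,b,c,e,w,sh,y=p
    M=Rz(s[0]*q[0]+o1); x=np.array([0,0,d1])+M@[sh,0,0]
    M=M@Ry(q[1]); M=M@Rz(s[1]*q[2]); x=x+M@[e,0,a]
    M=M@Ry(q[3]); M=M@Rz(s[2]*q[4]); x=x+M@[-y,0,b]
    M=M@Ry(q[5]); M=M@Rz(s[3]*q[6]+o7); x=x+M@[0,0,c]
    return x,M,
def data(): return [json.loads(l) for l in open("log.jsonl")]
def fit():
    D=data();best=None
    for s in itertools.product([1,-1],repeat=4):
        for o7 in [0,np.pi/2,np.pi]:
            def res(p):
                r=[]
                for q,x,t in D:
                    X,M=fk(q,p,s); r+=list((X-x)/10); r+=list((R.from_matrix(M)*R.from_euler('xyz',t).inv()).as_rotvec()*20)
                r+=list(np.array([p[6],p[7],p[8],p[9]])/200)
                return np.array(r)
            k=least_squares(res,[0,o7,330,400,400,250,0,0,0,0])
            if best is None or k.cost<best[0]: best=(k.cost,k.x,s,np.abs(k.fun).max())
    return best
if __name__=="__main__":
    b=fit(); print(b[0],b[2],b[3]); P(b[1])
E
python3 kin.py
```

```text
0.09646899009823952 (-1, -1, -1, -1) 0.39257949973423967
[-0.044, 59.648, 337.613, 554.884, 384.224, 351.941, -8.405, 0.0, 7.639, 0.624]
```

```bash
sed -i 's/x=np.array(\[0,0,d1\])+M@\[sh,0,0\]/x=np.array([0,0,d1])/; s/M=M@Rz(s\[0\]\*q\[0\]+o1)/M=M@Rz(s[0]*q[0])/; s/M=Rz(s\[0\]\*q\[0\]+o1)/M=Rz(s[0]*q[0])/; s/\[e,0,a\]/[e,o1*100,a]/; s/\[-y,0,b\]/[-y,sh,b]/' kin.py; sed -i 's#p\[8\],p\[9\]\])/200#p[8],p[9]])/100#; s/-p 1/-p 1/' kin.py
python3 kin.py
sed 's/_ROUND//' kin.py | grep -n "M@"
```

```text
0.012777272431616468 (-1, -1, -1, -1) 0.07859977005381003
[-0.233, 3.142, 314.942, 556.019, 377.372, 333.758, 1.974, 0.0, -4.958, 7.86]
9:    M=M@Ry(q[1]); M=M@Rz(s[1]*q[2]); x=x+M@[e,o1*100,a]
10:    M=M@Ry(q[3]); M=M@Rz(s[2]*q[4]); x=x+M@[-y,sh,b]
11:    M=M@Ry(q[5]); M=M@Rz(s[3]*q[6]+o7); x=x+M@[0,0,c]
```

```bash
cat > ik.py <<'E'
from kin import *
b=fit(); PP,SS=b[1],b[2]
lo=np.array([-3.06,-.37,-1.25,.18,-1.1,.23,-2.94]);hi=np.array([3.06,2.12,1.32,2.47,4.24,1.98,2.94])
C=np.array([585.,34.]);H=3.358
def keyR(xdir,zdir): 
    return np.stack([xdir,np.cross(zdir,xdir),zdir],1)
h=np.array([np.cos(H),np.sin(H),0]);up=np.array([0,0,1.])
def toolR(xk,yk,zk,al,flip):
    t=np.sin(al)*xk-np.cos(al)*zk; x=flip*yk
    return np.stack([x,np.cross(t,x),t],1)
def start(al,flip,lift=0,g=8):
    xk,zk=h,up; yk=np.cross(zk,xk); M=toolR(xk,yk,zk,al,flip)
    c=np.array([*C,246+lift]); inw=(xk-zk)/2**.5
    return c+g*inw+19*M[:,2],M
def final(al,flip,k,lift=0,g=8):
    a=H+k*np.pi/3; u=np.array([np.cos(a),np.sin(a),0]); xk=-up; zk=-u; yk=np.cross(zk,xk); M=toolR(xk,yk,zk,al,flip)
    c=np.array([*C,154+lift]); inw=(xk-zk)/2**.5
    return c+g*inw+19*M[:,2],M
def solve(x,M,q0=None,n=12,seed=0):
    rng=np.random.default_rng(seed);best=None
    m=.03
    def res(q):
        X,Q=fk(q,PP,SS); return np.r_[(X-x)/10,(R.from_matrix(Q@M.T)).as_rotvec()*10]
    for i in range(n):
        q=rng.uniform(lo+m,hi-m) if (q0 is None or i) else np.clip(q0,lo+m,hi-m)
        k=least_squares(res,q,bounds=(lo+m,hi-m),max_nfev=60)
        if best is None or k.cost<best[0]: best=(k.cost,k.x)
        if q0 is not None and i==0 and k.cost<1e-4: break
        if best[0]<1e-6: break
    return best
if __name__=="__main__":
    for al in np.radians([0,10,20,25,30,35,40,45,60]):
      for f in (1,-1):
        o=[round(np.degrees(al)),f,"S",round(solve(*start(al,f))[0],2)]
        for k in range(6): o+=[k,round(solve(*final(al,f,k))[0],2)]
        print(*o)
E
python3 ik.py
```

```text
0 1 S 0.0 0 15.9 1 0.0 2 0.0 3 0.55 4 0.0 5 0.0
0 -1 S 0.0 0 15.9 1 0.0 2 0.0 3 0.55 4 0.0 5 0.0
10 1 S 0.0 0 8.29 1 0.0 2 0.0 3 2.44 4 0.0 5 0.0
10 -1 S 0.0 0 8.29 1 0.0 2 0.0 3 2.43 4 0.0 5 0.0
20 1 S 0.0 0 3.0 1 0.0 2 0.0 3 2.74 4 0.0 5 0.0
20 -1 S 0.0 0 3.0 1 0.0 2 0.0 3 2.74 4 0.0 5 0.0
25 1 S 0.0 0 1.33 1 0.0 2 0.0 3 1.79 4 0.0 5 0.0
25 -1 S 0.0 0 1.33 1 0.0 2 0.0 3 1.79 4 0.0 5 0.0
30 1 S 0.0 0 0.33 1 0.0 2 0.0 3 0.83 4 0.0 5 0.0
30 -1 S 0.0 0 0.33 1 0.0 2 0.0 3 0.83 4 0.0 5 0.0
35 1 S 0.0 0 0.0 1 0.0 2 0.0 3 0.19 4 0.0 5 0.0
35 -1 S 0.0 0 0.0 1 0.0 2 0.0 3 0.19 4 0.0 5 0.0
40 1 S 0.0 0 0.0 1 0.0 2 0.0 3 0.0 4 0.0 5 0.0
40 -1 S 0.0 0 0.0 1 0.0 2 0.0 3 0.0 4 0.0 5 0.0
45 1 S 0.0 0 0.0 1 0.0 2 0.0 3 0.0 4 0.0 5 0.0
45 -1 S 0.0 0 0.0 1 0.0 2 0.0 3 0.0 4 0.0 5 0.0
60 1 S 1.75 0 0.0 1 0.0 2 0.0 3 0.0 4 0.0 5 0.0
60 -1 S 1.75 0 0.0 1 0.0 2 0.0 3 0.0 4 0.0 5 0.0
```

```bash
cat > path.py <<'E'
from ik import *
from scipy.spatial.transform import Slerp
def step(q,x,M):
    def res(z):
        X,Q=fk(z,PP,SS); return np.r_[(X-x)/2,(R.from_matrix(Q@M.T)).as_rotvec()*50,(z-q)*.05]
    k=least_squares(res,np.clip(q,lo+.01,hi-.01),bounds=(lo+.005,hi-.005),max_nfev=40)
    return k.x,np.abs(k.fun[:6]).max()
def follow(q,wps,n=16):
    worst=0;bad=None;qs=[q]
    for i,((x0,M0),(x1,M1)) in enumerate(zip(wps[:-1],wps[1:])):
        sl=Slerp([0,1],R.from_matrix([M0,M1]))
        for t in np.linspace(0,1,n+1)[1:]:
            q,e=step(q,x0+(x1-x0)*t,sl(t).as_matrix()); qs.append(q)
            if e>worst: worst=e;bad=(i,round(t,2))
    return q,worst,bad,np.array(qs)
def mids(al,f,k,fr,c,yawfirst):
    # key at fraction fr of pitch, corner c
    pass
if __name__=="__main__":
    q0=np.array(data()[-1][0]); cur=fk(q0,PP,SS)
    for al in np.radians([30,35,40,45]):
        s=start(al,1); pre=(s[0]-80*s[1][:,2],s[1])
        wp=[cur,pre,s,start(al,1,80)]
        q,w,b,_=follow(q0,wp); print("al",round(np.degrees(al)),"grasp",round(w,2),b,np.round(q,2).tolist())
        for k in range(6):
            r=[]
            for mode in (0,1):
                A=start(al,1,80);F=final(al,1,k,100)
                if mode==0: w2=[A,F,final(al,1,k)]
                else: # pitch in plane, then yaw
                    w2=[A,final(al,1,3,100),F,final(al,1,k)]
                qq,w,b,qs=follow(q,w2); m=np.minimum(qs-lo,hi-qs)[-1]
                r+=[round(w,2),b,np.round(qq,2).tolist()]
            print(k,*r)
E
python3 path.py
```

```text
al 30 grasp 0.0 (0, np.float64(0.06)) [-0.29, 0.78, 0.35, 1.18, -0.12, 1.73, -1.32]
0 35.74 (0, np.float64(1.0)) [-0.6, 1.48, 1.32, 1.08, -0.56, 1.98, -2.93] 22.99 (0, np.float64(1.0)) [-0.23, 1.21, 0.23, 0.95, -0.05, 1.97, 1.77]
1 10.78 (0, np.float64(1.0)) [-0.95, 1.41, 1.31, 1.5, -0.45, 1.24, -2.93] 25.41 (1, np.float64(0.06)) [-0.95, 1.41, 1.31, 1.5, -0.45, 1.24, -2.93]
2 4.1 (1, np.float64(1.0)) [-1.24, 1.42, 1.28, 2.08, -1.09, 0.24, -2.05] 25.38 (1, np.float64(0.12)) [-1.24, 1.42, 1.28, 2.08, -1.09, 0.24, -2.05]
3 27.34 (1, np.float64(1.0)) [0.42, 0.65, -0.42, 2.06, -1.1, 0.24, -0.02] 27.34 (2, np.float64(1.0)) [0.42, 0.65, -0.42, 2.06, -1.1, 0.24, -0.02]
4 0.0 (0, np.float64(0.81)) [0.68, 0.93, -0.52, 1.94, -1.09, 0.74, 1.02] 22.99 (0, np.float64(1.0)) [0.89, 1.05, -0.88, 1.95, -0.7, 0.5, 0.67]
5 0.0 (0, np.float64(0.44)) [0.37, 1.14, -0.45, 1.2, -0.3, 1.64, 0.84] 22.99 (0, np.float64(1.0)) [0.53, 1.23, -0.84, 1.21, -0.03, 1.61, 0.6]
al 35 grasp 0.0 (1, np.float64(0.06)) [-0.28, 0.83, 0.34, 1.12, -0.11, 1.83, -1.32]
0 5.23 (0, np.float64(0.88)) [-0.22, 1.19, 0.21, 0.97, -0.05,
[... 2009 characters left out ...]
 [-0.92, 1.32, 1.32, 1.57, -0.6, 1.18, -2.93] 13.13 (1, np.float64(0.06)) [-0.92, 1.32, 1.32, 1.57, -0.6, 1.18, -2.93]
2 1.56 (1, np.float64(1.0)) [-1.11, 1.13, 1.14, 2.08, -1.09, 0.24, -1.83] 13.11 (1, np.float64(0.12)) [-1.11, 1.13, 1.14, 2.08, -1.09, 0.24, -1.83]
3 19.12 (1, np.float64(1.0)) [-0.03, 0.59, 0.02, 2.07, -1.1, 0.24, -0.27] 19.12 (2, np.float64(1.0)) [-0.03, 0.59, 0.02, 2.07, -1.1, 0.24, -0.27]
4 0.0 (0, np.float64(0.81)) [0.59, 0.81, -0.52, 1.94, -0.86, 0.56, 0.68] 12.28 (0, np.float64(1.0)) [0.67, 0.84, -0.65, 1.95, -0.71, 0.5, 0.54]
5 0.0 (0, np.float64(0.62)) [0.39, 1.02, -0.53, 1.35, -0.13, 1.4, 0.76] 12.28 (0, np.float64(1.0)) [0.43, 1.04, -0.61, 1.35, -0.07, 1.39, 0.71]
```

Emit:
{"api": "move_arm", "payload": {"moves": [[[0,0,-0.01,0.1,0,0],[0,0.0,-0.02,0.2,0,0],[0,0,-0.02,0.25,0,0],[0,0,-0.02,0.25,0,0]]]}}

```text
clock: 4.6
eef_pos: [665.7, 53.3, 362.3]
tool_rot: [2.909, -0.021, -1.373]
force: [0.0, 0.3, 0.2]
width: 85.5
```

```bash
cat > now.py <<'E'
from ik import *
s=log(); P(s['qpos']);P(s['eef_pos']);P(s['tool_rot']);P(s['force']);P(s['torque']);print(s['clock'],s['width'])
E
python3 now.py; python3 kin.py
```

```text
[-0.294, 0.74, 0.368, 1.0, -0.179, 1.662, -1.36]
[665.727, 53.257, 362.348]
[2.909, -0.021, -1.373]
[0.022, 0.283, 0.193]
[0.082, -0.221, 0.053]
4.6 85.49344998807652
0.05175214504356566 (-1, -1, -1, -1) 0.19721882957213666
[-0.237, 3.142, 330.695, 564.466, 379.65, 347.342, 0.326, 0.0, -4.58, -2.592]
```

```bash
cat >> h.py <<'E'
def rel(x,M,s=None):
    s=s or ctrl.read_state(); M0=R.from_euler('xyz',s["tool_rot"]).as_matrix()
    d=M0.T@(np.array(x)-s["eef_pos"])/1000; r=R.from_matrix(M0.T@M).as_rotvec()
    print("rel",np.round(d,4).tolist(),np.round(r,4).tolist(),"dist",round(np.linalg.norm(d)*1000),"deg",round(np.degrees(np.linalg.norm(r)),1)); return d,r
E
python3 - <<'E'
from path import *
al=np.radians(35); s=start(al,1); pre=(s[0]-80*s[1][:,2],s[1])
P(pre[0]);P(s[0]); rel(*pre)
q0=np.array(data()[-1][0]); q,w,b,qs=follow(q0,[fk(q0,PP,SS),pre,s,start(al,1,80)]); print(w,b,q)
A=start(al,1,80)
for L in (100,170):
    F=final(al,1,5,L); print(follow(q,[A,F,final(al,1,5)])[:3], np.degrees(R.from_matrix(A[1].T@F[1]).magnitude()),F[0])
    # key clearance
    sl=Slerp([0,1],R.from_matrix([A[1],F[1]]))
    KA=np.stack([h,np.cross(up,h),up],1); RK=A[1].T@KA; off=A[1].T@(np.array([*C,326])-A[0])
    for t in np.linspace(0,1,9):
        M=sl(t).as_matrix(); x=A[0]+(F[0]-A[0])*t; c=x+M@off; K=M@RK
        print(round(t,2),np.round(c).tolist(),"short",np.round(c+68*K[:,0]).tolist(),"long",np.round(c-160*K[:,2]).tolist())
E
```

```text
[613.647, 40.298, 290.311]
[568.831, 30.445, 224.779]
rel [0.001, 0.0356, 0.0825] [-0.3783, -0.0113, -0.0258] dist 90 deg 21.7
2.1706542982157226e-06 (0, np.float64(0.06)) [-0.28632467  0.84179328  0.35816467  1.09996764 -0.12266583  1.83569899
 -1.30965967]
(array([ 0.36688292,  1.10943684, -0.42835989,  1.21973693, -0.25841035,
        1.5810838 ,  0.85425353]), np.float64(8.296091514646389e-06), (0, np.float64(0.5))) 138.59037789072914 [570.69101352  49.67076397 237.44519346]
0.0 [585.0, 34.0, 326.0] short [519.0, 19.0, 326.0] long [585.0, 34.0, 166.0]
0.12 [583.0, 35.0, 319.0] short [521.0, 8.0, 310.0] long [591.0, 70.0, 163.0]
0.25 [582.0, 34.0, 312.0] short [527.0, -0.0, 292.0] long [589.0, 104.0, 168.0]
0.38 [581.0, 34.0, 304.0] short [535.0, -5.0, 272.0] long [581.0, 134.0, 179.0]
0.5 [580.0, 33.0, 295.0] short [545.0, -6.0, 252.0] long [566.0, 157.0, 194.0]
0.62 [581.0, 33.0, 285.0] short [556.0, -2.0, 232.0] long [546.0, 170.0, 211.0]
0.75 [581.0, 32.0, 275.0] short [567.0, 6.0, 214.0] long [523.0, 174.0, 229.0]
0.88 [583.0, 33.0, 265.0] short [577.0, 19.0, 199.0] long [500
[... 334 characters left out ...]
34.0, 326.0] short [519.0, 19.0, 326.0] long [585.0, 34.0, 166.0]
0.12 [583.0, 35.0, 328.0] short [521.0, 8.0, 319.0] long [591.0, 70.0, 172.0]
0.25 [582.0, 34.0, 329.0] short [527.0, -0.0, 310.0] long [589.0, 104.0, 186.0]
0.38 [581.0, 34.0, 330.0] short [535.0, -5.0, 299.0] long [581.0, 134.0, 205.0]
0.5 [580.0, 33.0, 330.0] short [545.0, -6.0, 287.0] long [566.0, 157.0, 229.0]
0.62 [581.0, 33.0, 329.0] short [556.0, -2.0, 276.0] long [546.0, 170.0, 255.0]
0.75 [581.0, 32.0, 328.0] short [567.0, 6.0, 267.0] long [523.0, 174.0, 281.0]
0.88 [583.0, 33.0, 326.0] short [577.0, 19.0, 260.0] long [500.0, 168.0, 305.0]
1.0 [585.0, 34.0, 324.0] short [585.0, 34.0, 256.0] long [477.0, 152.0, 324.0]
```

Emit:
{"api": "move_arm", "payload": {"moves": [[[0,0.009,0.02,-0.1,-0.003,-0.006],[0.0005,0.018,0.041,-0.19,-0.006,-0.013],[0.001,0.027,0.062,-0.29,-0.009,-0.02],[0.001,0.0356,0.0825,-0.378,-0.0113,-0.026],[0.001,0.0356,0.0825,-0.378,-0.0113,-0.026]]]}}

```text
clock: 5.22
eef_pos: [613.6, 41.5, 284.9]
tool_rot: [2.523, 0.001, -1.353]
force: [-0.2, -0.8, 0.5]
width: 85.3
```

```bash
python3 now.py; python3 - <<'E'
from h import *
S=cam("scene");T=cam("top")
def crop(im,u,v,w,h,k): return cv2.resize(im["color"][v:v+h,u:u+w],None,fx=k,fy=k,interpolation=cv2.INTER_CUBIC)
a=crop(S,250,150,90,110,5);b=crop(T,255,110,110,110,5)
cv2.imwrite("pics/g1.png",np.hstack([a[:550],b[:550,:350*1]]))
s=ctrl.read_state();print(proj(T,s['eef_pos']),proj(S,s['eef_pos']))
E
```

```text
[-0.265, 0.948, 0.347, 0.919, -0.146, 1.917, -1.327]
[613.644, 41.482, 284.931]
[2.523, 0.001, -1.353]
[-0.153, -0.788, 0.456]
[0.109, -0.589, 0.002]
5.225 85.2784306829124
[304.47834769 134.47482346] [314.64150326 191.50580307]
```

View pics/g1.png

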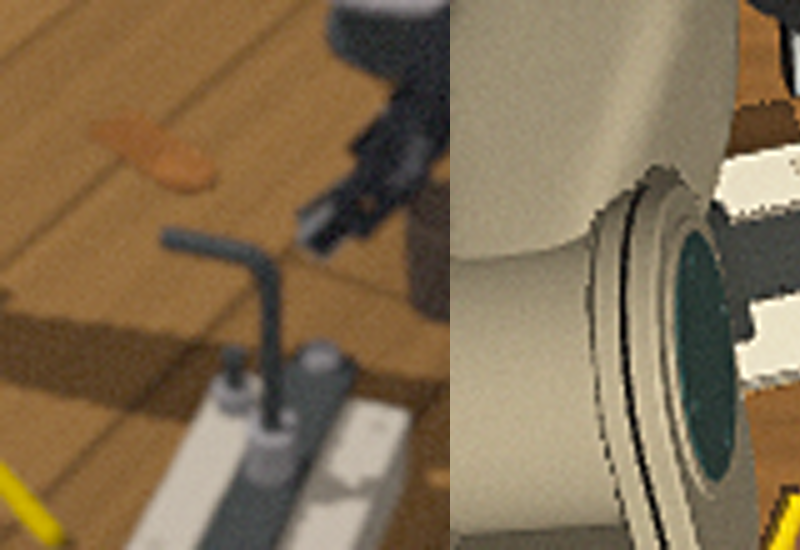

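```bash
python3 - <<'E'
from ik import *
s=start(np.radians(35),1); rel(*s)
E
```

```text
rel [0.001, 0.0022, 0.0794] [0.0001, -0.0012, 0.0018] dist 79 deg 0.1
```

Emit:
{"api": "move_arm", "payload": {"moves": [[[0,0.0005,0.015,0,0,0],[0.0005,0.001,0.035,0,0,0],[0.001,0.002,0.055,0,0,0],[0.001,0.0022,0.07,0,0,0],[0.001,0.0022,0.0794,0,0,0],[0.001,0.0022,0.0794,0,0,0]]]}}

```text
clock: 6.08
eef_pos: [568.5, 31.0, 225.6]
tool_rot: [2.531, 0.001, -1.352]
force: [-0.2, -0.0, 0.6]
width: 85.0
```

```bash
python3 now.py; python3 - <<'E'
from h import *
S=cam("scene");T=cam("top")
def crop(im,u,v,w,h,k): return cv2.resize(im["color"][v:v+h,u:u+w],None,fx=k,fy=k,interpolation=cv2.INTER_CUBIC)
cv2.imwrite("pics/g2.png",crop(S,255,160,80,80,7))
E
```

```text
[-0.29, 0.903, 0.345, 1.191, -0.138, 1.686, -1.312]
[568.52, 31.007, 225.553]
[2.531, 0.001, -1.352]
[-0.208, -0.042, 0.62]
[0.111, -0.632, -0.022]
6.075 84.9729382351923
```

View pics/g2.png

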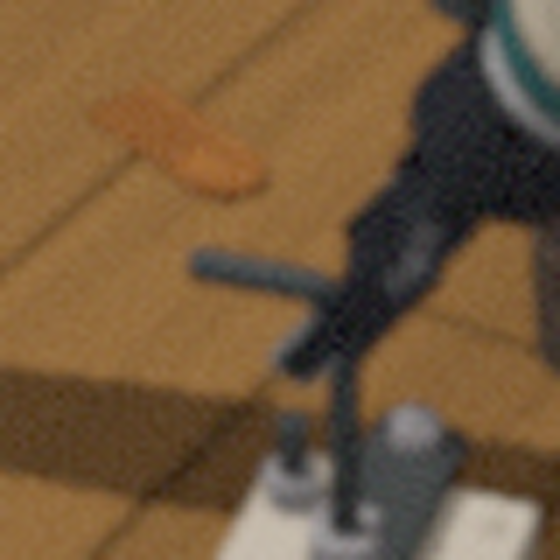

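Emit:
{"api": "move_arm", "payload": {"moves": [[[0,0,0,0,0,0],[0,0,0,0,0,0],[0,0,0,0,0,0]]], "jaw": 0.24}}

```text
clock: 6.55
eef_pos: [568.4, 31.0, 224.7]
tool_rot: [2.53, 0.001, -1.351]
force: [-0.2, 0.3, -0.9]
width: 32.1
```

Emit:
{"api": "move_arm", "payload": {"moves": [[[0,0,0,0,0,0],[0,0,0,0,0,0],[0,0,0,0,0,0]]], "jaw": 0}}

```text
clock: 6.92
eef_pos: [568.4, 30.9, 224.8]
tool_rot: [2.53, 0.0, -1.352]
force: [-0.3, 0.7, 1.0]
width: 13.1
```

```bash
python3 now.py; python3 - <<'E'
from h import *
S=cam("scene")
def crop(im,u,v,w,h,k): return cv2.resize(im["color"][v:v+h,u:u+w],None,fx=k,fy=k,interpolation=cv2.INTER_CUBIC)
cv2.imwrite("pics/g3.png",crop(S,255,160,80,80,7))
E
```

```text
[-0.29, 0.904, 0.345, 1.191, -0.137, 1.685, -1.312]
[568.357, 30.851, 224.789]
[2.53, 0.0, -1.352]
[-0.309, 0.652, 1.034]
[0.04, -0.67, 0.071]
6.925 13.126103914028405
```

View pics/g3.png

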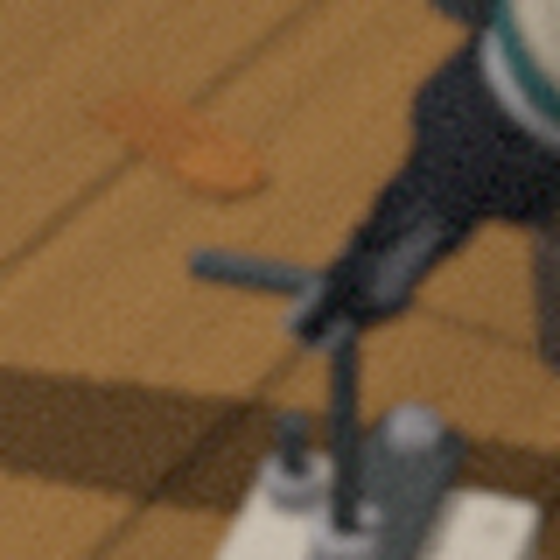

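Emit:
{"api": "move_arm", "payload": {"moves": [[[0,0.0029,-0.0041,0,0,0],[0,0.0057,-0.0082,0,0,0],[0,0.0086,-0.0123,0,0,0]]]}}

```text
clock: 7.35
eef_pos: [568.3, 31.1, 240.0]
tool_rot: [2.53, 0.001, -1.351]
force: [0.2, 0.0, -1.6]
width: 12.6
```

```bash
python3 now.py
```

```text
[-0.29, 0.891, 0.347, 1.177, -0.134, 1.713, -1.311]
[568.309, 31.053, 239.985]
[2.53, 0.001, -1.351]
[0.209, 0.012, -1.626]
[0.043, -0.931, 0.071]
7.35 12.589756661597686
```

Emit:
{"api": "move_arm", "payload": {"moves": [[[0,0.0057,-0.0082,0,0,0],[0,0.0115,-0.0164,0,0,0],[0,0.0201,-0.0287,0,0,0],[0,0.0301,-0.043,0,0,0],[0,0.0402,-0.0574,0,0,0],[0,0.0402,-0.0574,0,0,0]]]}}

```text
clock: 8.1
eef_pos: [569.1, 30.9, 311.6]
tool_rot: [2.534, 0.0, -1.351]
force: [0.6, -0.6, -2.0]
width: 13.0
```

```bash
python3 now.py; python3 - <<'E'
from h import *
S=cam("scene");T=cam("top")
def crop(im,u,v,w,h,k): return cv2.resize(im["color"][v:v+h,u:u+w],None,fx=k,fy=k,interpolation=cv2.INTER_CUBIC)
cv2.imwrite("pics/g4.png",np.hstack([crop(S,255,140,80,110,5),crop(T,260,100,80,110,5)]))
E
```

```text
[-0.288, 0.834, 0.358, 1.093, -0.12, 1.847, -1.309]
[569.128, 30.865, 311.607]
[2.534, 0.0, -1.351]
[0.623, -0.633, -1.962]
[0.173, -0.848, 0.015]
8.1 13.006269639940184
```

View pics/g4.png

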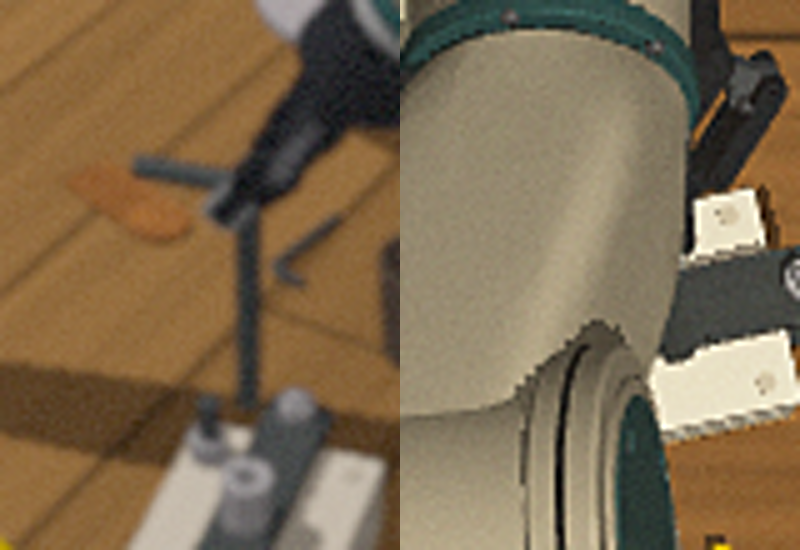

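```bash
cat > key.py <<'E'
from path import *
# key-in-tool, assuming key upright when lifted with tool_rot below
M0=R.from_euler('xyz',[2.532,0,-1.352]).as_matrix()
KA=np.stack([h,np.cross(up,h),up],1); RK=M0.T@KA
g=8
off=M0.T@(np.array([585,34,246.])-np.array([568.4,30.9,224.8]))   # corner rel TCP (tool axes), mm
def keypose(s):
    M=R.from_euler('xyz',s["tool_rot"]).as_matrix(); K=M@RK; c=s["eef_pos"]+M@off
    return c,K,c+68*K[:,0],c-160*K[:,2]
def target(c,k,dyaw=0):
    a=H+k*np.pi/3+dyaw; u=np.array([np.cos(a),np.sin(a),0]); K=np.stack([-up,np.cross(-u,-up),-u],1)
    M=K@RK.T; return np.array(c,float)-M@off,M
E
python3 - <<'E'
from key import *
s=ctrl.read_state(); print(np.round(off,1)); 
t=target([585,34,324],5); d,r=rel(*t,s)
q=np.array(s['qpos']); print(follow(q,[fk(q,PP,SS),t,target([585,34,154],5)])[:3])
for i in range(1,17): print(np.round(np.r_[d,r]*i/16,4).tolist(),end=",")
E
```

```text
[  0.6  -1.7 -27. ]
rel [-0.0174, -0.0063, -0.0012] [0.9186, -0.3873, -2.2036] dist 19 deg 138.6
(array([ 0.35118396,  1.10316582, -0.3912276 ,  1.22016509, -0.28476478,
        1.58707342,  0.87839946]), np.float64(7.862268392326108e-06), (0, np.float64(0.5)))
[-0.0011, -0.0004, -0.0001, 0.0574, -0.0242, -0.1377],[-0.0022, -0.0008, -0.0002, 0.1148, -0.0484, -0.2755],[-0.0033, -0.0012, -0.0002, 0.1722, -0.0726, -0.4132],[-0.0043, -0.0016, -0.0003, 0.2297, -0.0968, -0.5509],[-0.0054, -0.002, -0.0004, 0.2871, -0.121, -0.6886],[-0.0065, -0.0024, -0.0005, 0.3445, -0.1453, -0.8264],[-0.0076, -0.0028, -0.0005, 0.4019, -0.1695, -0.9641],[-0.0087, -0.0032, -0.0006, 0.4593, -0.1937, -1.1018],[-0.0098, -0.0036, -0.0007, 0.5167, -0.2179, -1.2395],[-0.0109, -0.004, -0.0008, 0.5741, -0.2421, -1.3773],[-0.012, -0.0044, -0.0008, 0.6316, -0.2663, -1.515],[-0.013, -0.0047, -0.0009, 0.689, -0.2905, -1.6527],[-0.0141, -0.0051, -0.001, 0.7464, -0.3147, -1.7904],[-0.0152, -0.0055, -0.0011, 0.8038, -0.3389, -1.9282],[-0.0163, -0.0059, -0.0011, 0.8612, -0.3631, -2.0659],[-0.0174, -0.0063, -0.0012, 0.9186, -0.3873, -2.2036],
```

Emit:
{"api": "move_arm", "payload": {"moves": [[[-0.0011,-0.0004,0,0.0574,-0.0242,-0.1377],[-0.0022,-0.0008,0,0.1148,-0.0484,-0.2755],[-0.0033,-0.0012,0,0.1722,-0.0726,-0.4132],[-0.0043,-0.0016,0,0.2297,-0.0968,-0.5509],[-0.0054,-0.002,0,0.2871,-0.121,-0.6886],[-0.0065,-0.0024,0,0.3445,-0.1453,-0.8264],[-0.0076,-0.0028,0,0.4019,-0.1695,-0.9641],[-0.0087,-0.0032,-0.0006,0.4593,-0.1937,-1.1018]]]}}

```text
clock: 9.2
eef_pos: [568.7, 39.8, 307.8]
tool_rot: [-2.963, 0.47, -0.301]
force: [-0.3, -0.2, -2.2]
width: 13.1
```

```bash
python3 now.py;python3 - <<'E'
from key import *
s=ctrl.read_state()
t=target([585,34,324],5); d,r=rel(*t,s)
q=np.array(s['qpos']); print(follow(q,[fk(q,PP,SS),t,target([585,34,154],5)])[:3])
n=9
for i in range(1,n+1): print(np.round(np.r_[d,r]*i/n,4).tolist(),end=",")
E
```

```text
[0.071, 0.682, -0.032, 1.306, -0.27, 1.566, -0.244]
[568.743, 39.784, 307.819]
[-2.963, 0.47, -0.301]
[-0.347, -0.24, -2.224]
[-0.536, -0.563, 0.006]
9.2 13.104068803177407
rel [-0.0009, -0.0092, 0.0029] [0.458, -0.1913, -1.0988] dist 10 deg 69.1
(array([ 0.35799488,  1.10682448, -0.40402806,  1.22059007, -0.27490942,
        1.58382701,  0.87232216]), np.float64(3.888030614752055e-06), (0, np.float64(0.06)))
[-0.0001, -0.001, 0.0003, 0.0509, -0.0213, -0.1221],[-0.0002, -0.002, 0.0006, 0.1018, -0.0425, -0.2442],[-0.0003, -0.0031, 0.001, 0.1527, -0.0638, -0.3663],[-0.0004, -0.0041, 0.0013, 0.2036, -0.085, -0.4883],[-0.0005, -0.0051, 0.0016, 0.2545, -0.1063, -0.6104],[-0.0006, -0.0061, 0.0019, 0.3053, -0.1275, -0.7325],[-0.0007, -0.0071, 0.0023, 0.3562, -0.1488, -0.8546],[-0.0008, -0.0082, 0.0026, 0.4071, -0.17, -0.9767],[-0.0009, -0.0092, 0.0029, 0.458, -0.1913, -1.0988],
```

Emit:
{"api": "move_arm", "payload": {"moves": [[[-0.0001,-0.001,0.0003,0.0509,-0.0213,-0.1221],[-0.0002,-0.002,0.0006,0.1018,-0.0425,-0.2442],[-0.0003,-0.0031,0.001,0.1527,-0.0638,-0.3663],[-0.0004,-0.0041,0.0013,0.2036,-0.085,-0.4883],[-0.0005,-0.0051,0.0016,0.2545,-0.1063,-0.6104],[-0.0006,-0.0061,0.0019,0.3053,-0.1275,-0.7325],[-0.0007,-0.0071,0.0023,0.3562,-0.1488,-0.8546],[-0.0008,-0.0082,0.0026,0.4071,-0.17,-0.9767],[-0.0009,-0.0092,0.0029,0.458,-0.1913,-1.0988],[-0.0009,-0.0092,0.0029,0.458,-0.1913,-1.0988]]]}}

```text
clock: 10.45
eef_pos: [570.7, 48.9, 305.4]
tool_rot: [-2.181, 0.003, 0.736]
force: [-0.4, -0.2, -2.3]
width: 12.7
```

```bash
python3 now.py;python3 - <<'E'
from key import *
s=ctrl.read_state()
for v in keypose(s): P(v) if v.ndim==1 else print(np.round(v,3).tolist())
t=target([585,34,324],5); d,r=rel(*t,s)
S=cam("scene");T=cam("top")
c,K,a,b=keypose(s)
print("proj S",[np.round(proj(S,p),1).tolist() for p in (c,a,b,[585,34,116])]," T",[np.round(proj(T,p),1).tolist() for p in (c,a,b,[585,34,116])])
def crop(im,u,v,w,h,k): return cv2.resize(im["color"][v:v+h,u:u+w],None,fx=k,fy=k,interpolation=cv2.INTER_CUBIC)
cv2.imwrite("pics/r1.png",np.hstack([crop(S,235,140,100,120,4),crop(T,240,90,100,120,4)]))
for n,im in (("scene",S),("top",T)):
  for t in ["key_corner","key_short_tip","key_long_tip","screw_socket","key_pull"]:
    print(n,t,[(np.round(d["uv"],1).tolist(),round(d["score"],2)) for d in models.place_of(n,t)])
E
```

```text
[0.358, 0.935, -0.421, 1.13, -0.347, 1.807, 0.748]
[570.726, 48.866, 305.362]
[-2.181, 0.003, 0.736]
[-0.38, -0.19, -2.318]
[-0.949, -0.852, -0.014]
10.45 12.7338900637869
[585.408, 33.575, 322.251]
[[-0.003, 0.741, 0.671], [-0.004, 0.671, -0.741], [-1.0, -0.005, 0.001]]
[585.173, 33.304, 254.252]
[478.042, 152.203, 322.148]
rel [-0.0, -0.0018, -0.0005] [0.0006, -0.0006, -0.0068] dist 2 deg 0.4
proj S [[304.4, 180.0], [304.1, 199.3], [294.3, 151.0], [303.8, 234.6]]  T [[308.8, 143.2], [307.1, 150.0], [256.3, 189.3], [303.9, 161.4]]
scene key_corner [([236.4, 231.6], 0.75), ([239.8, 352.8], 0.75), ([362.6, 178.7], 0.54)]
scene key_short_tip [([220.5, 235.8], 0.68), ([343.8, 183.9], 0.67), ([302.2, 198.3], 0.47)]
scene key_long_tip [([261.6, 255.8], 0.79), ([385.9, 196.3], 0.43)]
scene screw_socket [([302.6, 236.3], 0.48)]
scene key_pull [([381.2, 192.3], 0.71), ([256.0, 253.2], 0.55)]
top key_corner [([130.1, 176.1], 0.96), ([309.5, 145.1], 0.91), ([304.4, 260.5], 0.73)]
top key_short_tip [([323.7, 265.3], 0.69), ([305.7, 161.7], 0.35)]
top key_long_tip [([256.9, 187.5], 0.89), ([160.6, 134.9], 0.84), ([321.2, 205.5], 0.83)]
top screw_socket [([307.6, 163.5], 0.66), ([308.9, 143.6], 0.51)]
top key_pull [([270.1, 178.5], 0.94), ([318.2, 221.8], 0.79), ([152.1, 146.1], 0.64)]
```

View pics/r1.png

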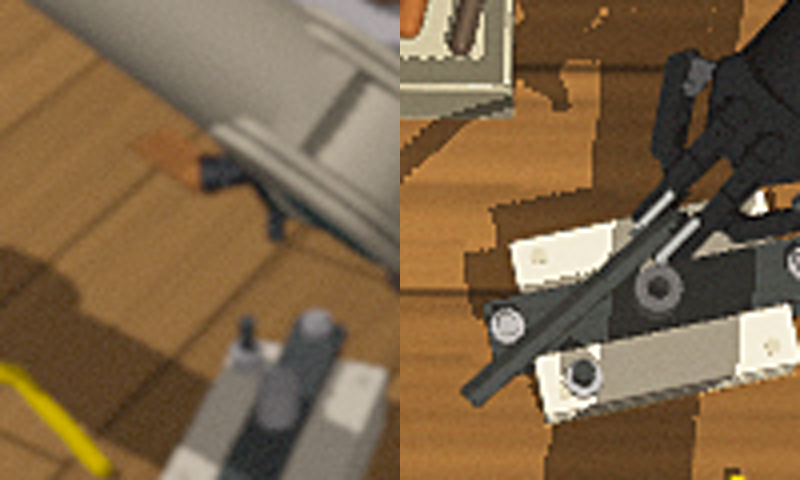

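```bash
cat > ov.py <<'E'
from key import *
def keylines(c,K,w=7):
    L=[]
    for sy in (-1,1):
        for sp in (-1,1):
            o=K[:,1]*sy*7
            L.append((c+o+K[:,2]*sp*8.08+K[:,0]*20,c+o+K[:,2]*sp*8.08+68*K[:,0]))
            L.append((c+o+K[:,0]*sp*8.08-K[:,2]*20,c+o+K[:,0]*sp*8.08-160*K[:,2]))
    return L
def overlay(im,c,K,center,box,k,fn,offs=(0,0)):
    u,v,w,h_=box; A=cv2.resize(im["color"][v:v+h_,u:u+w],None,fx=k,fy=k,interpolation=cv2.INTER_CUBIC)
    f=lambda p:tuple(int(round(z)) for z in ((proj(im,p)+offs-[u,v]+.5)*k-.5))
    if c is not None:
        for a,b in keylines(c,K): cv2.line(A,f(a),f(b),(0,255,0),1)
    if center is not None:
        for r,col in ((16.5,(0,0,255)),(8,(255,0,255))):
            pts=[f([center[0]+r*np.cos(t),center[1]+r*np.sin(t),116]) for t in np.linspace(0,2*np.pi,40)]
            cv2.polylines(A,[np.array(pts)],True,col,1)
    cv2.imwrite(fn,A)
E
python3 - <<'E'
from ov import *
s=ctrl.read_state(); c,K,_,_=keypose(s); T=cam("top")
overlay(T,c,K,[585,34],(250,120,95,75),8,"pics/o1.png")
E
```

```text
(no output)
```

View pics/o1.png

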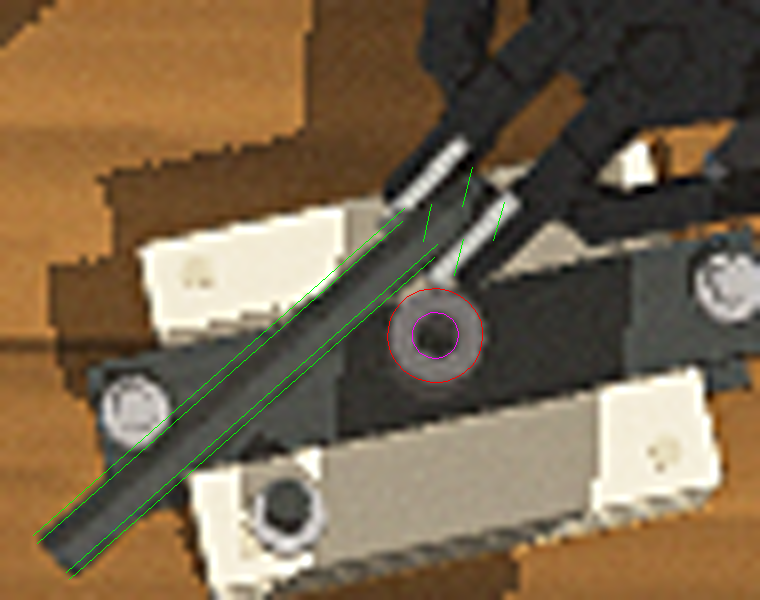

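```bash
python3 - <<'E'
from key import *
s=ctrl.read_state()
for z in (260,200): d,r=rel(*target([585,33.7,z],5),s)
E
```

```text
rel [-0.001, 0.053, 0.0371] [0.0025, -0.0017, -0.0031] dist 65 deg 0.2
rel [-0.001, 0.1021, 0.0716] [0.0025, -0.0017, -0.0031] dist 125 deg 0.2
```

Emit:
{"api": "move_arm", "payload": {"moves": [[[0,0.012,0.008,0,0,0],[-0.0005,0.03,0.021,0.001,0,-0.001],[-0.001,0.053,0.0371,0.0025,-0.0017,-0.003],[-0.001,0.075,0.0526,0.0025,-0.0017,-0.003],[-0.001,0.092,0.0645,0.0025,-0.0017,-0.003],[-0.001,0.1021,0.0716,0.0025,-0.0017,-0.003],[-0.001,0.1021,0.0716,0.0025,-0.0017,-0.003]]]}}

```text
clock: 11.98
eef_pos: [570.0, 49.1, 182.3]
tool_rot: [-2.179, -0.002, 0.74]
force: [-0.7, -0.6, -2.3]
width: 13.1
```

```bash
python3 now.py;python3 - <<'E'
from ov import *
s=ctrl.read_state(); c,K,a,b=keypose(s); P(c);P(a);P(K[:,0]); T=cam("top");S=cam("scene")
overlay(T,c,K,[585,34],(250,120,95,75),8,"pics/o2.png")
overlay(S,c,K,[585,34],(270,180,70,70),8,"pics/o3.png")
E
```

```text
[0.356, 1.065, -0.403, 1.198, -0.293, 1.641, 0.849]
[570.04, 49.108, 182.255]
[-2.179, -0.002, 0.74]
[-0.655, -0.63, -2.338]
[-0.942, -0.829, -0.053]
11.975 13.147871280207728
[584.76, 33.805, 199.101]
[584.647, 33.844, 131.101]
[-0.002, 0.001, -1.0]
```

View pics/o2.png

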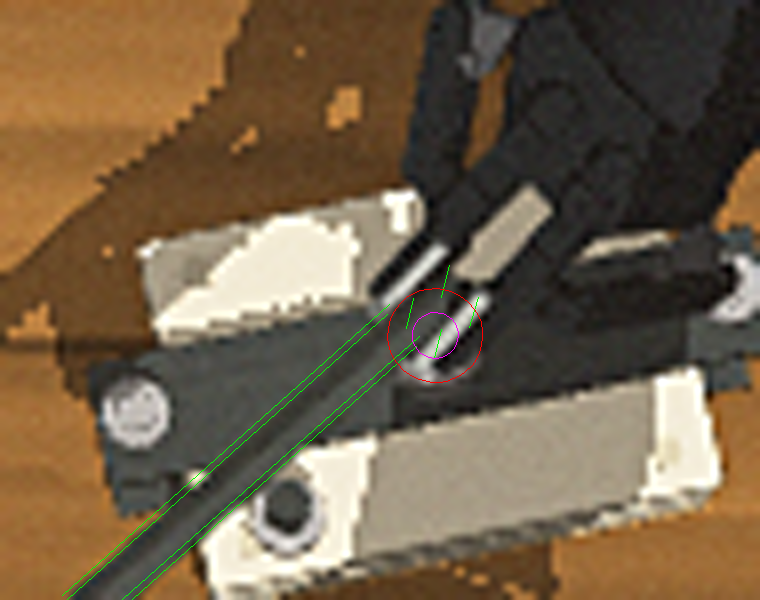

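View pics/o3.png

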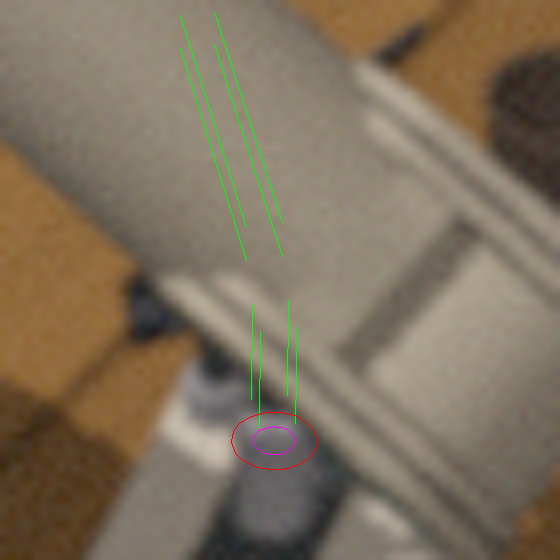

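Emit:
{"api": "move_arm", "payload": {"moves": [[[0,0.0033,0.0023,0,0,0],[0,0.0066,0.0046,0,0,0],[0,0.0098,0.0069,0,0,0],[0,0.0115,0.008,0,0,0],[0,0.0115,0.008,0,0,0]]]}}

```text
clock: 12.7
eef_pos: [570.2, 49.1, 168.9]
tool_rot: [-2.18, -0.002, 0.74]
force: [0.0, 0.7, -2.0]
width: 12.7
```

Emit:
{"api": "move_arm", "payload": {"moves": [[[0,0.0008,0.0006,0,0,0],[0,0.0016,0.0011,0,0,0],[0,0.0025,0.0017,0,0,0]]]}}

```text
clock: 13.08
eef_pos: [570.5, 49.1, 166.0]
tool_rot: [-2.18, -0.003, 0.74]
force: [0.2, 0.3, -2.1]
width: 13.0
```

```bash
cat > kp.py <<'E'
from key import *
s=ctrl.read_state(); c,K,a,b=keypose(s); print("corner");P(c);print("tip");P(a);P(K[:,0]);P(s['force']);P(s['torque']);print(s['clock'],s['width'])
E
python3 kp.py
```

```text
corner
[585.193, 33.769, 182.924]
tip
[585.206, 33.79, 114.924]
[0.0, 0.0, -1.0]
[0.192, 0.312, -2.141]
[-0.975, -0.949, -0.05]
13.075 13.009379302817162
```

Emit:
{"api": "move_arm", "payload": {"moves": [[[0,0.0008,0.0006,0,0,0],[0,0.0016,0.0011,0,0,0],[0,0.0025,0.0017,0,0,0]]]}}

```text
clock: 13.45
eef_pos: [571.0, 49.2, 163.2]
tool_rot: [-2.181, -0.004, 0.739]
force: [1.5, 0.6, -1.7]
width: 13.0
```

```bash
python3 kp.py
```

```text
corner
[585.646, 33.856, 180.058]
tip
[585.743, 33.881, 112.058]
[0.001, 0.0, -1.0]
[1.519, 0.591, -1.673]
[-0.804, -1.046, -0.249]
13.45 12.964173566655695
```

Emit:
{"api": "move_arm", "payload": {"moves": [[[0.0004,0.001,0.0003,0,0,0],[0.0004,0.0018,0.0008,0,0,0],[0.0004,0.0027,0.0014,0,0,0]]]}}

```text
clock: 13.82
eef_pos: [571.2, 49.2, 159.8]
tool_rot: [-2.18, -0.003, 0.74]
force: [1.6, 0.4, -1.3]
width: 12.6
```

```bash
python3 kp.py
```

```text
corner
[585.882, 33.874, 176.719]
tip
[585.9, 33.9, 108.719]
[0.0, 0.0, -1.0]
[1.587, 0.414, -1.281]
[-0.724, -1.1, -0.275]
13.825 12.603002860789331
```

Emit:
{"api": "move_arm", "payload": {"moves": [[[0.0004,0.001,0.0003,0,0,0],[0.0004,0.0026,0.0014,0,0,0],[0.0004,0.0043,0.0026,0,0,0],[0.0004,0.006,0.0037,0,0,0]]]}}

```text
clock: 14.32
eef_pos: [571.5, 49.1, 152.8]
tool_rot: [-2.18, -0.002, 0.74]
force: [1.6, 0.3, -1.2]
width: 13.3
```

```bash
python3 kp.py
```

```text
corner
[586.194, 33.785, 169.695]
tip
[586.17, 33.814, 101.695]
[-0.0, 0.0, -1.0]
[1.616, 0.268, -1.193]
[-0.664, -1.007, -0.252]
14.325 13.314038825024658
```

Depth is now 14.3 mm with light forces. I'll continue down toward 30 mm.

Emit:
{"api": "move_arm", "payload": {"moves": [[[0.0004,0.001,0.0003,0,0,0],[0.0004,0.0026,0.0014,0,0,0],[0.0004,0.0043,0.0026,0,0,0],[0.0004,0.006,0.0037,0,0,0],[0.0004,0.0076,0.0049,0,0,0]]]}}

```text
clock: 14.95
eef_pos: [571.9, 49.1, 143.8]
tool_rot: [-2.18, -0.002, 0.74]
force: [-0.1, 1.1, -0.9]
width: 13.0
```

```bash
python3 kp.py
```

```text
corner
[586.591, 33.797, 160.663]
tip
[586.545, 33.821, 92.663]
[-0.001, 0.0, -1.0]
[-0.124, 1.054, -0.942]
[-0.611, -0.728, -0.149]
14.95 12.955437311690737
```

Emit:
{"api": "move_arm", "payload": {"moves": [[[0,0.0014,0.001,0,0,0],[0,0.0028,0.0019,0,0,0],[0,0.0039,0.0027,0,0,0],[0,0.0039,0.0027,0,0,0]]]}}

```text
clock: 15.45
eef_pos: [572.0, 49.1, 139.0]
tool_rot: [-2.18, -0.002, 0.74]
force: [-1.7, 2.3, -2.6]
width: 12.7
```

Emit:
{"api": "move_arm", "payload": {"moves": [[[0,0.0004,0.0003,0,0,0],[0,0.0008,0.0006,0,0,0]]]}}

```text
clock: 15.7
eef_pos: [572.0, 49.1, 138.3]
tool_rot: [-2.18, -0.002, 0.74]
force: [-2.4, 2.5, -0.1]
width: 12.8
```

```bash
python3 kp.py
```

```text
corner
[586.673, 33.822, 155.178]
tip
[586.644, 33.853, 87.178]
[-0.0, 0.0, -1.0]
[-2.353, 2.459, -0.142]
[-0.593, -0.528, -0.004]
15.7 12.768554245900738
```

Emit:
{"api": "move_arm", "payload": {"moves": [[[0,0.0001,0.0008,0,0,0],[0,0.0005,0.0011,0,0,0],[0,0.0009,0.0014,0,0,0]]]}}

```text
clock: 16.08
eef_pos: [571.8, 49.4, 137.3]
tool_rot: [-2.18, -0.003, 0.74]
force: [-0.1, 0.1, 3.7]
width: 12.8
```

```bash
python3 kp.py
```

```text
corner
[586.508, 34.111, 154.201]
tip
[586.508, 34.162, 86.201]
[-0.0, 0.001, -1.0]
[-0.06, 0.104, 3.661]
[-0.336, -0.147, 0.066]
16.075 12.791673005757934
```

Emit:
{"api": "move_arm", "payload": {"moves": [[[0,0,0,0,0,0],[0,0,0,0,0,0],[0,0,0,0,0,0],[0,0,0,0,0,0]]], "jaw": 0.6}}

```text
clock: 16.58
eef_pos: [571.6, 49.5, 136.5]
tool_rot: [-2.18, -0.002, 0.74]
force: [-0.6, -0.3, 0.3]
width: 51.3
```

Emit:
{"api": "move_arm", "payload": {"moves": [[[0,0,-0.012,0,0,0],[0,0,-0.035,0,0,0],[0,0,-0.07,0,0,0],[0,0,-0.11,0,0,0],[0,0,-0.14,0,0,0],[0,0,-0.14,0,0,0]]]}}

```text
clock: 17.32
eef_pos: [651.2, -37.9, 217.5]
tool_rot: [-2.185, -0.005, 0.735]
force: [-0.7, 0.1, -0.9]
width: 51.5
```

```bash
python3 now.py;python3 - <<'E'
from ov import *
T=cam("top");S=cam("scene")
a=H+5*np.pi/3; u=np.array([np.cos(a),np.sin(a),0]); K=np.stack([-up,np.cross(-u,-up),-u],1); c=np.array([586.,34,154])
overlay(T,c,K,[586,34],(250,120,95,75),8,"pics/o4.png")
overlay(S,c,K,[586,34],(260,170,90,70),8,"pics/o5.png")
for n in ("scene","top"):
  for t in ["key_corner","key_pull","key_long_tip"]:
    print(n,t,[(np.round(d["uv"],1).tolist(),round(d["score"],2)) for d in models.place_of(n,t)])
E
```

```text
[0.419, 1.225, -0.586, 0.714, -0.13, 1.982, 0.714]
[651.208, -37.934, 217.487]
[-2.185, -0.005, 0.735]
[-0.677, 0.091, -0.886]
[-0.595, -0.563, 0.04]
17.325 51.54339504790199
scene key_corner [([233.7, 228.9], 0.77), ([361.1, 177.2], 0.45)]
scene key_pull [([254.6, 252.3], 0.54), ([381.5, 191.4], 0.52)]
scene key_long_tip [([386.1, 196.5], 0.74)]
top key_corner [([304.8, 256.9], 0.92), ([128.3, 175.5], 0.75), ([302.1, 163.3], 0.67)]
top key_pull [([150.9, 145.6], 0.7), ([271.0, 188.5], 0.64), ([314.6, 219.6], 0.6)]
top key_long_tip [([261.1, 198.4], 0.87), ([321.5, 207.0], 0.81), ([158.0, 136.7], 0.72)]
```

View pics/o4.png

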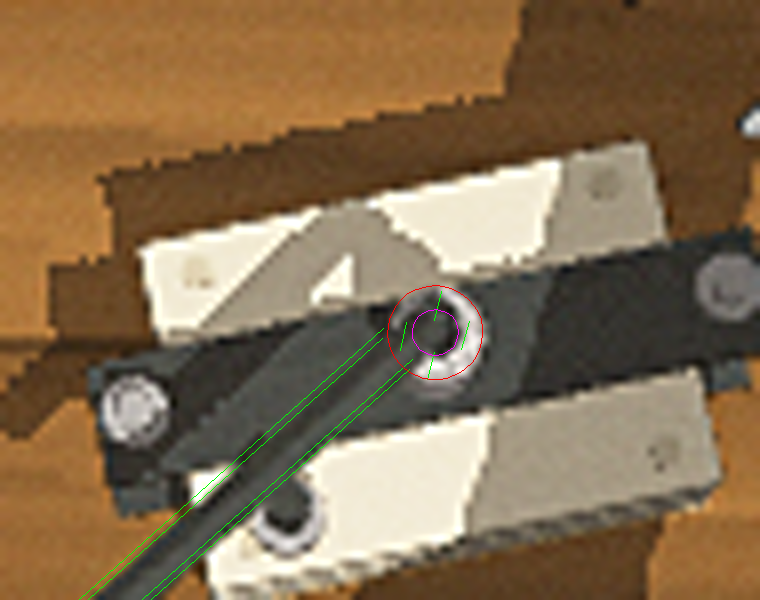

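View pics/o5.png

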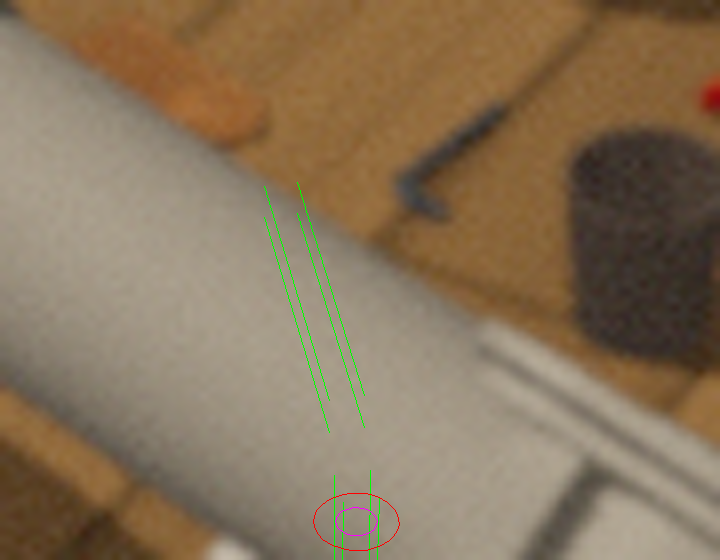

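```bash
cat > turn.py <<'E'
from key import *
SC=np.array([585.7,34.]); A0=H+5*np.pi/3-2*np.pi
def tp(ang,z,r=120,dyaw=0):
    # ang: clockwise rotation (rad) of long arm from start; tool down
    a=A0-ang; u=np.array([np.cos(a),np.sin(a),0]); x=np.array([np.cos(a-np.pi/2),np.sin(a-np.pi/2),0]); t=-up
    M=np.stack([x,np.cross(t,x),t],1); return np.array([*SC,z])+r*u,M
E
python3 - <<'E'
from turn import *
s=ctrl.read_state();q=np.array(s['qpos']); cur=(s['eef_pos'],R.from_euler('xyz',s['tool_rot']).as_matrix())
up1=(cur[0]+[-30,20,90],cur[1])
q1,w,b,qs=follow(q,[cur,up1,tp(0,260),tp(0,135)]); print(w,b,q1.round(2))
q2=q1
for g in range(0,75,5):
    q2,w,b,_=follow(q2,[tp(np.radians(g),135),tp(np.radians(g+5),135)],2)
print(w,q2.round(2))
rel(*up1); rel(*tp(0,260))
E
```

```text
0.09700867307721282 (0, np.float64(0.06)) [ 0.09  0.63 -0.58  1.97  0.53  0.7  -0.07]
1.5308622006563408e-06 [-0.12  0.76 -0.22  1.56  0.2   0.85 -0.98]
rel [-0.0085, -0.0938, -0.0228] [0.0, 0.0, 0.0] dist 97 deg 0.0
rel [0.0003, -0.1577, 0.1504] [-0.9615, -0.0012, 0.0015] dist 218 deg 55.1
```

Emit:
{"api": "move_arm", "payload": {"moves": [[[-0.002,-0.03,-0.007,0,0,0],[-0.005,-0.065,-0.016,0,0,0],[-0.0085,-0.0938,-0.0228,-0.05,0,0],[-0.008,-0.105,0.0,-0.18,0,0],[-0.006,-0.115,0.03,-0.33,0,0],[-0.005,-0.125,0.06,-0.48,0,0],[-0.003,-0.135,0.09,-0.63,0,0],[-0.002,-0.145,0.115,-0.78,0,0],[0,-0.153,0.135,-0.9,0,0],[0,-0.1577,0.1504,-0.9615,0,0.001],[0,-0.1577,0.1504,-0.9615,0,0.001]]], "jaw": 0.4}}

```text
clock: 19.1
eef_pos: [502.8, 124.5, 260.7]
tool_rot: [3.141, -0.002, 0.745]
force: [0.5, -0.0, 0.8]
width: 33.7
```

```bash
python3 now.py;python3 - <<'E'
from ov import *
from turn import *
T=cam("top");S=cam("scene")
a=A0; u=np.array([np.cos(a),np.sin(a),0]); K=np.stack([-up,np.cross(-u,-up),-u],1); c=np.array([586.,34,154])
overlay(T,c,K,[586,34],(230,120,115,90),6,"pics/o6.png")
overlay(S,c,K,[586,34],(260,170,90,90),6,"pics/o7.png")
rel(*tp(0,200)); rel(*tp(0,135))
E
```

```text
[0.066, 0.442, -0.519, 1.836, 0.267, 0.931, 0.173]
[502.826, 124.483, 260.713]
[3.141, -0.002, 0.745]
[0.468, -0.007, 0.792]
[-0.032, -0.015, -0.033]
19.1 33.69800375082604
rel [0.0001, -0.001, 0.0603] [0.0004, -0.002, -0.0013] dist 60 deg 0.1
rel [-0.0, -0.0011, 0.1253] [0.0004, -0.002, -0.0013] dist 125 deg 0.1
```

View pics/o6.png

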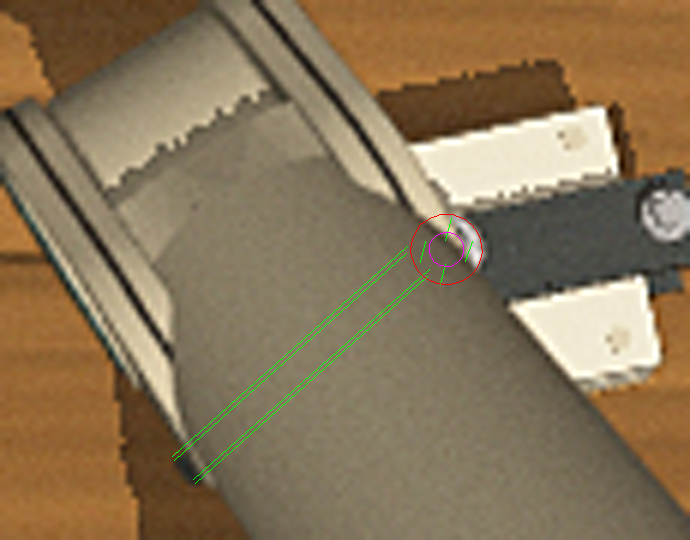

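View pics/o7.png

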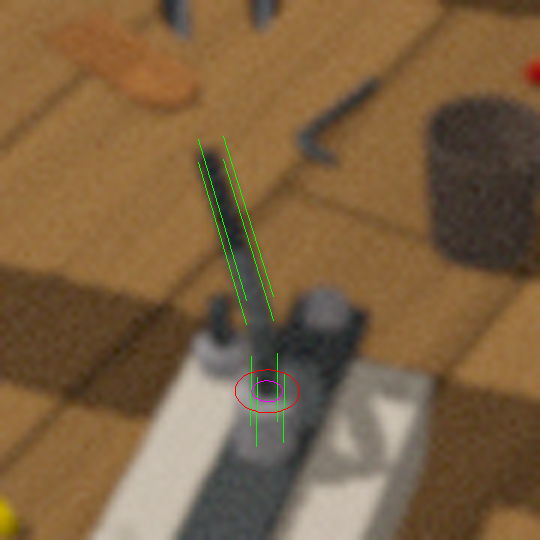

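Emit:
{"api": "move_arm", "payload": {"moves": [[[0,-0.001,0.02,0,0,0],[0,-0.001,0.045,0,0,0],[0,-0.001,0.07,0,0,0],[0,-0.001,0.09,0,0,0],[0,-0.001,0.11,0,0,0],[0,-0.001,0.12,0,0,0],[0,-0.001,0.126,0,-0.002,0],[0,-0.001,0.126,0,-0.002,0]]]}}

```text
clock: 20.2
eef_pos: [504.7, 122.9, 133.9]
tool_rot: [-3.142, 0.0, 0.738]
force: [1.3, 1.5, 0.5]
width: 34.1
```

```bash
python3 now.py;python3 - <<'E'
from ov import *
S=cam("scene")
overlay(S,None,None,None,(250,170,90,90),6,"pics/o8.png")
E
```

```text
[-0.01, 0.614, -0.422, 1.966, 0.404, 0.644, 0.047]
[504.68, 122.889, 133.93]
[-3.142, 0.0, 0.738]
[1.291, 1.473, 0.493]
[0.059, -0.006, -0.048]
20.2 34.13345976787612
```

View pics/o8.png

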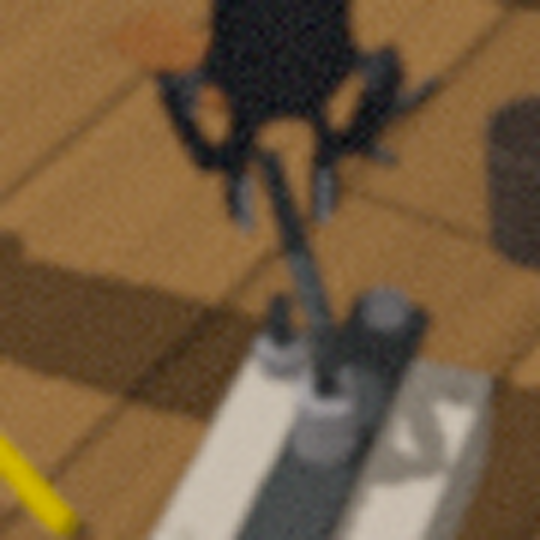

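Emit:
{"api": "move_arm", "payload": {"moves": [[[0,0,0,0,0,0],[0.0063,0.0002,0,0,0,0.0524],[0.0125,0.0007,0,0,0,0.1047],[0.0188,0.0015,0,0,0,0.1571],[0.0188,0.0015,0,0,0,0.1571]]], "jaw": 0.3}}

```text
clock: 20.88
eef_pos: [517.4, 133.1, 134.1]
tool_rot: [3.141, 0.005, 0.582]
force: [-5.1, -3.6, 3.3]
width: 25.5
```

```bash
python3 now.py
```

```text
[-0.056, 0.625, -0.377, 1.923, 0.36, 0.664, -0.074]
[517.381, 133.053, 134.057]
[3.141, 0.005, 0.582]
[-5.089, -3.615, 3.311]
[-0.748, 0.88, 0.103]
20.875 25.547198060653898
```

Emit:
{"api": "move_arm", "payload": {"moves": [[[0.0063,0.0002,0,0,0,0.0524],[0.0125,0.0007,0,0,0,0.1047],[0.0188,0.0015,0,0,0,0.1571],[0.025,0.0026,0,0,0,0.2094],[0.0311,0.0041,0,0,0,0.2618],[0.0371,0.0059,0,0,0,0.3142],[0.043,0.008,0,0,0,0.3665],[0.0488,0.0104,0,0,0,0.4189],[0.0488,0.0104,0,0,0,0.4189]]]}}

```text
clock: 22.0
eef_pos: [563.0, 152.2, 134.0]
tool_rot: [3.14, 0.006, 0.164]
force: [-6.5, -1.7, 3.6]
width: 25.8
```

```bash
python3 now.py;python3 - <<'E'
from ov import *
from turn import *
s=ctrl.read_state(); v=s['eef_pos'][:2]-SC; print("TCP az turn",np.degrees(A0-np.arctan2(v[1],v[0])),np.linalg.norm(v),"yaw turn",np.degrees(A0-np.pi/2-s['tool_rot'][2]))
S=cam("scene"); T=cam("top")
g=np.radians(30); a=A0-g; u=np.array([np.cos(a),np.sin(a),0]); K=np.stack([-up,np.cross(-u,-up),-u],1)
overlay(S,None,K,None,(250,170,90,90),6,"pics/o9.png")
overlay(T,None,K,None,(230,120,115,90),6,"pics/o10.png")
E
```

```text
[-0.147, 0.668, -0.261, 1.79, 0.245, 0.721, -0.376]
[562.973, 152.223, 134.018]
[3.14, 0.006, 0.164]
[-6.513, -1.746, 3.559]
[-0.355, 1.338, 0.077]
22.0 25.795436362474046
TCP az turn 31.517739923953187 120.38747878349763 yaw turn 33.028105501119576
```

View pics/o9.png

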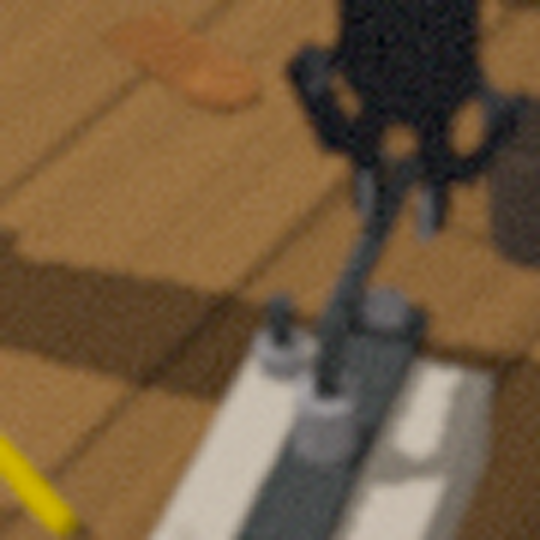

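View pics/o10.png

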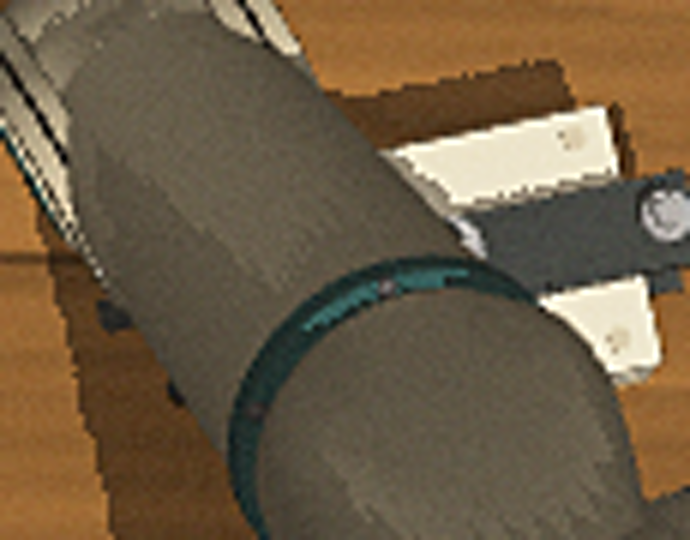

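Emit:
{"api": "move_arm", "payload": {"moves": [[[0.0063,0,0,0,0,0.045],[0.0125,0.0004,0,0,0,0.095],[0.0188,0.001,0,0,0,0.145],[0.025,0.002,0,0,0,0.195],[0.0311,0.0033,0,0,0,0.245],[0.0371,0.0049,0,0,0,0.295],[0.043,0.0069,0,0,0,0.345],[0.0488,0.0091,0,0,0,0.395],[0.0545,0.0117,0,0,0,0.448],[0.0545,0.0117,0,0,0,0.448]]]}}

```text
clock: 23.35
eef_pos: [618.5, 150.4, 134.0]
tool_rot: [3.139, 0.005, -0.284]
force: [-7.3, -0.2, 4.1]
width: 25.7
```

```bash
cat > chk.py <<'E'
import sys
from ov import *
from turn import *
s=ctrl.read_state(); v=s['eef_pos'][:2]-SC; az=np.degrees(A0-np.arctan2(v[1],v[0])); print("TCP az turn",az,np.linalg.norm(v),"yaw turn",np.degrees(A0-np.pi/2-s['tool_rot'][2]))
P(s['eef_pos']);P(s['force']);print(s['clock'],s['width'])
S=cam("scene"); T=cam("top")
g=np.radians(float(sys.argv[1]) if len(sys.argv)>1 else az-2.8); a=A0-g; u=np.array([np.cos(a),np.sin(a),0]); u=u*np.cos(.05)-up*np.sin(.05);x=np.array([0,0,-1.])*np.cos(.05)-np.array([np.cos(a),np.sin(a),0])*np.sin(.05)
K=np.stack([x,np.cross(-u,x),-u],1); c=np.array([*SC,153.5])
overlay(S,c,K,None,(260,170,90,90),6,"pics/k%.0f.png"%(s['clock']*10))
overlay(T,c,K,SC,(240,120,115,90),6,"pics/t%.0f.png"%(s['clock']*10)); print("%.0f"%(s['clock']*10))
E
python3 chk.py
```

```text
TCP az turn 58.1332322858779 120.90577456652439 yaw turn 58.68139478253468
[618.486, 150.376, 133.986]
[-7.29, -0.234, 4.077]
23.35 25.65744058676406
234
```

View pics/k234.png

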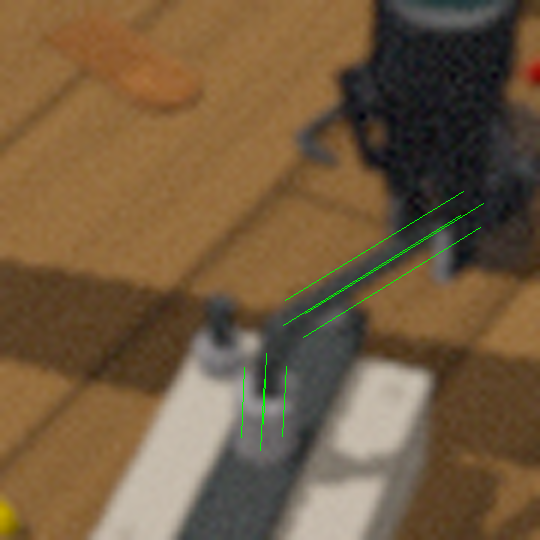

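View pics/t234.png

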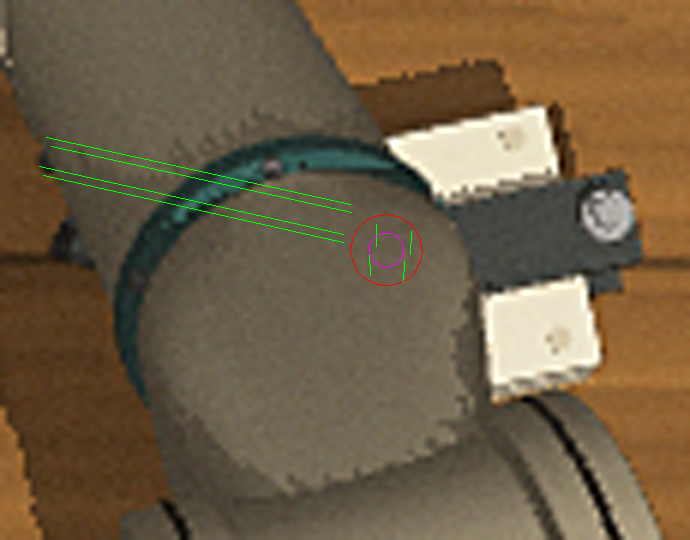

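Emit:
{"api": "move_arm", "payload": {"moves": [[[0.0061,0.0002,0,0,0,0.045],[0.0121,0.0006,0,0,0,0.095],[0.0182,0.0014,0,0,0,0.145],[0.0239,0.0024,0,0,0,0.195],[0.0239,0.0024,0,0,0,0.195]]]}}

```text
clock: 24.08
eef_pos: [640.6, 141.9, 133.9]
tool_rot: [3.139, 0.005, -0.479]
force: [-7.5, 0.4, 3.0]
width: 25.9
```

```bash
python3 chk.py
```

```text
TCP az turn 69.3884936753822 121.07391462030276 yaw turn 69.8388835381223
[640.646, 141.888, 133.943]
[-7.452, 0.44, 3.032]
24.075 25.873555641715853
241
```

Emit:
{"api": "move_arm", "payload": {"moves": [[[-0.003,0,0,0,0,0],[-0.0055,0,0,0,0,0],[-0.0055,0,0,0,0,0]]], "jaw": 0.4}}

```text
clock: 24.55
eef_pos: [638.9, 143.9, 134.2]
tool_rot: [-3.141, -0.0, -0.48]
force: [-0.8, 0.1, 0.2]
width: 34.5
```

```bash
python3 chk.py 66.5
```

```text
TCP az turn 68.22453604897908 122.11031966315828 yaw turn 69.87364004397548
[638.895, 143.915, 134.193]
[-0.764, 0.116, 0.249]
24.55 34.46343888082875
246
```

Emit:
{"api": "move_arm", "payload": {"moves": [[[0,0,-0.015,0,0,0],[0,0,-0.04,0,0,0],[0,0,-0.08,0,0,0],[0,0,-0.12,0,0,0],[0.02,-0.03,-0.16,0,0,0],[0.04,-0.08,-0.18,0,0,0],[0.06,-0.13,-0.18,0,0,0],[0.08,-0.18,-0.18,0,0,0],[0.08,-0.2,-0.18,0,0,0],[0.08,-0.2,-0.18,0,0,0]]]}}

```text
clock: 25.9
eef_pos: [802.3, 286.2, 312.9]
tool_rot: [-3.141, 0.0, -0.478]
force: [-1.0, -0.6, -0.0]
width: 34.1
```

```bash
python3 chk.py 66.5
```

```text
TCP az turn 83.05842541895092 332.4322590714751 yaw turn 69.77367908846271
[802.299, 286.183, 312.943]
[-1.045, -0.572, -0.034]
25.9 34.054548237848266
259
```

View pics/t259.png

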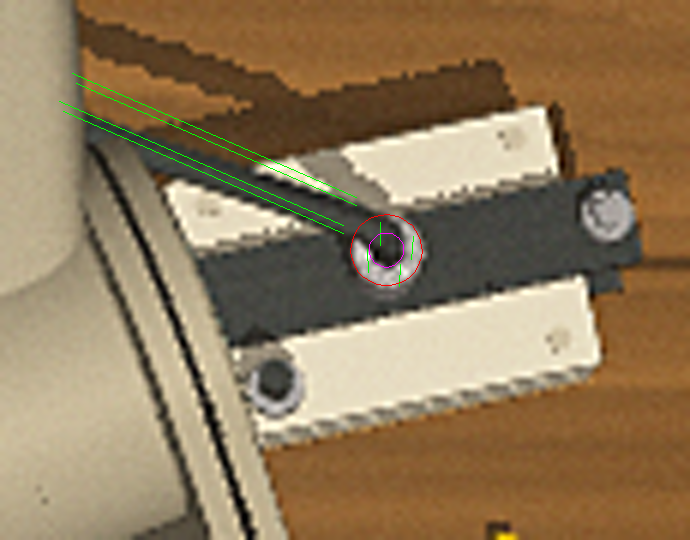

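View pics/k259.png

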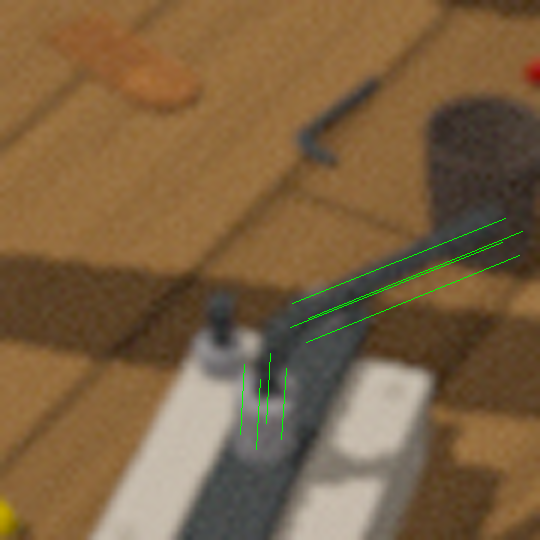

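Emit:
{"api": "move_arm", "payload": {"moves": [[[0,0.02,0,0,0,0],[0,0.05,0,0,0,0],[0,0.1,0,0,0,0],[0,0.15,0,0,0,0],[0,0.2,0,0,0,0],[0.01,0.25,0,0,0,0],[0.01,0.3,0,0,0,0],[0.01,0.35,0,0,0,0],[0.01,0.4,0,0,0,0],[0.02,0.45,0,0,0,0],[0.02,0.5,0,0,0,0],[0.02,0.55,0,0,0,0],[0.02,0.6,0,0,0,0],[0.02,0.65,0,0,0,0],[0.02,0.68,0,0,0,0],[0.024,0.7,0,0,0,0],[0.024,0.7,0,0,0,0]]]}}

```text
clock: 28.12
eef_pos: [499.1, -349.4, 314.9]
tool_rot: [3.141, -0.001, -0.483]
force: [0.4, -0.6, -0.6]
width: 34.0
```

```bash
python3 chk.py 63
```

```text
TCP az turn 235.12611073104645 393.0723649370785 yaw turn 70.07663099187138
[499.105, -349.415, 314.904]
[0.422, -0.59, -0.617]
28.125 34.020706223576425
281
```

View pics/t281.png

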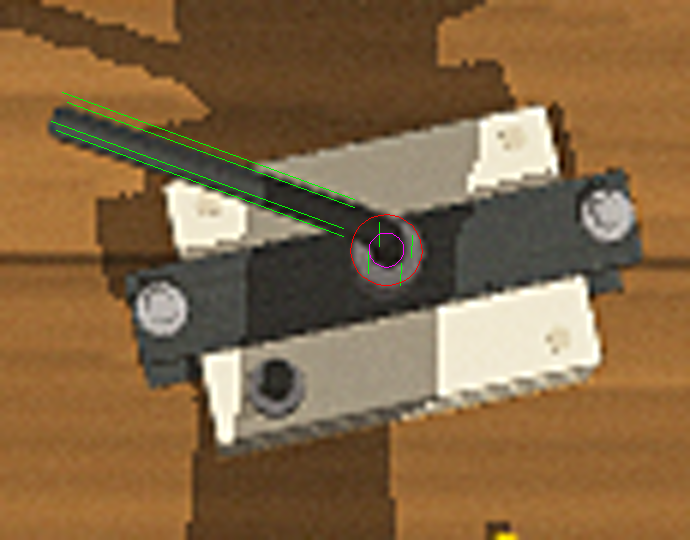

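View pics/k281.png

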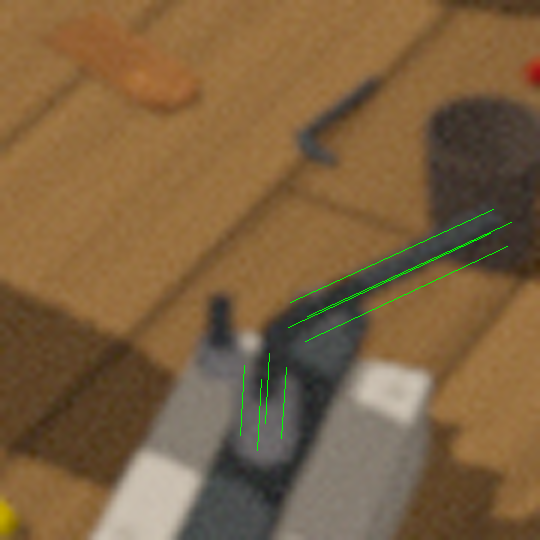

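```bash
python3 - <<'E'
from ov import *
from turn import *
T=cam("top");S=cam("scene"); cv2.imwrite("pics/Tf.png",T["color"]);cv2.imwrite("pics/Sf.png",S["color"])
for n,im in (("top",T),("scene",S)):
    for t in ["key_corner","key_pull","key_long_tip"]:
        print(n,t,[(np.round(d["uv"],1).tolist(),round(d["score"],2)) for d in models.place_of(n,t)])
    for d in models.cut_out(n,"key_corner"):
        m=d["pixels"]; print(n,np.round(d["uv"]),round(d["score"],2),m.sum())
    for ang in (58,60,62,64):
        a=A0-np.radians(ang); u=np.array([np.cos(a),np.sin(a),0])
        print(ang,np.round(proj(im,[*SC,154]),1),np.round(proj(im,np.array([*SC,154])+120*u-up*6),1),np.round(proj(im,np.array([*SC,154])+160*u-up*8),1))
E
```

```text
top key_corner [([303.8, 159.2], 0.94), ([305.8, 260.8], 0.86), ([132.7, 177.6], 0.59)]
top key_pull [([148.8, 145.0], 0.9), ([260.4, 143.8], 0.8), ([317.1, 222.2], 0.62), ([248.9, 139.0], 0.17)]
top key_long_tip [([247.6, 137.2], 0.92), ([319.9, 208.8], 0.76), ([161.4, 136.3], 0.64)]
top [312. 248.] 0.92 377
top [140. 167.] 0.77 300
top [279. 151.] 0.6 420
58 [304.7 158.3] [261.8 146.7] [247.7 142.9]
60 [304.7 158.3] [262.3 145.3] [248.3 141. ]
62 [304.7 158.3] [262.8 143.8] [249.  139.1]
64 [304.7 158.3] [263.3 142.4] [249.7 137.2]
scene key_corner [([307.0, 225.0], 0.82), ([233.7, 230.4], 0.81), ([363.0, 176.8], 0.51)]
scene key_pull [([380.8, 191.0], 0.71), ([257.2, 254.2], 0.63), ([334.6, 209.5], 0.56)]
scene key_long_tip [([260.7, 256.8], 0.82), ([342.4, 208.0], 0.56), ([387.4, 196.3], 0.55), ([308.0, 225.0], 0.17)]
scene [319. 218.] 0.82 243
scene [371. 184.] 0.46 155
58 [304.1 225.4] [331.4 210.1] [339.9 205.3]
60 [304.1 225.4] [332.3 210.7] [341.2 206.1]
62 [304.1 225.4] [333.2 211.3] [342.4 206.9]
64 [304.1 225.4] [334.1 212. ] [343.6 207.8]
```

```bash
cat > ang.py <<'E'
from ov import *
from turn import *
from scipy.optimize import minimize
def medial(img,p0,p1):
    # subpixel centre of dark bar between p0,p1 px
    g=cv2.cvtColor(img,cv2.COLOR_BGR2GRAY).astype(np.float32); p0=np.array(p0,float);p1=np.array(p1,float); d=(p1-p0)/np.linalg.norm(p1-p0); n=np.array([-d[1],d[0]])
    return d,n,g
T=cam("top")
best=[]
# model render fit: draw long-arm polygon mask, compare to key mask from cut_out
ms=[d for d in models.cut_out("top","key_corner") if abs(d["uv"][0]-279)<15 and abs(d["uv"][1]-151)<12]
m=ms[0]["pixels"]; ys,xs=np.nonzero(m); 
pts=np.stack([xs,ys],1).astype(np.float32); sel=xs<298
vx,vy,x0,y0=cv2.fitLine(pts[sel],cv2.DIST_L2,0,.01,.01).ravel(); print("line",vx,vy,x0,y0, xs.min(),xs.max())
for ang in range(54,72,2):
    a=A0-np.radians(ang);u=np.array([np.cos(a),np.sin(a),0])
    for sink in (0,8):
        p=proj(T,np.array([*SC,154])+30*u-up*sink*30/160);q=proj(T,np.array([*SC,154])+155*u-up*sink*155/160); d=q-p
        print(ang,sink,round(np.degrees(np.arctan2(d[1],d[0])-np.arctan2(-vy,-vx)),2), end=" | ")
E
python3 ang.py
```

```text
line 0.9476521 0.31930467 273.4021 148.05594 249 305
54 0 -6.79 | 54 8 -7.4 | 56 0 -4.82 | 56 8 -5.43 | 58 0 -2.85 | 58 8 -3.46 | 60 0 -0.88 | 60 8 -1.49 | 62 0 1.09 | 62 8 0.48 | 64 0 3.06 | 64 8 2.45 | 66 0 5.03 | 66 8 4.42 | 68 0 7.0 | 68 8 6.4 | 70 0 8.98 | 70 8 8.37 |
```

```bash
python3 - <<'E'
import cv2,numpy as np
a=cv2.imread("pics/scene0.png");b=cv2.imread("pics/Sf.png");cv2.imwrite("pics/cmp.png",np.vstack([a[130:400],b[130:400]]))
E
```

```text
(no output)
```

View pics/cmp.png

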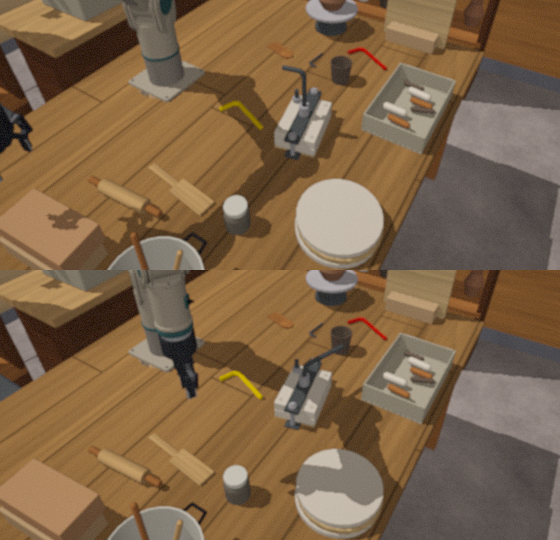

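```bash
python3 - <<'E'
import cv2
b=cv2.imread("pics/Sf.png");cv2.imwrite("pics/fin.png",cv2.resize(b[195:265,275:355],None,fx=8,fy=8,interpolation=cv2.INTER_CUBIC))
E
```

```text
(no output)
```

View pics/fin.png

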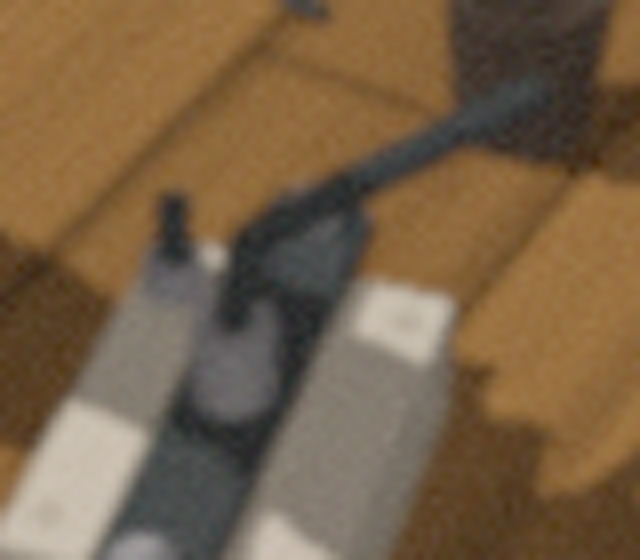

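```bash
python3 -c "
from cell import job
print(job.finish_job())"
```

```text
the job is handed in; nothing more can be done
None
```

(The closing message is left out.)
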